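# Move the spare pump cassette to the other swing hook and fold the empty one

## Robot

A 6-joint arm with a two-finger parallel gripper is mounted at the origin on the work surface. World frame = base frame: x ahead of the robot, y to its left, z up, the work surface at z = 0. Lengths are in m, angles in rad, forces in N, time in s.
With the tool pointing down it reaches from about 0.425 to 0.95 m from the base axis. Payload 3.5 kg.
Tool frame: the origin (TCP) lies at the very end of the fingers, on their centre line; the grasp point (between the pads) lies 19 mm behind it; y points along the fingers, z is the direction in which the jaws open and shut, and the axes are right-handed (so a half turn about y gives the same grasp; the last joint's range is limited). The gripper opens to 85 mm and grips with 20 to 120 N. Pads are 22 mm wide; open, the fingers measure 114 mm over their backs; the gripper's body (76 mm by 85 mm) begins 54 mm behind the grasp point. The pads swing forward as they close: fully open they stand 13 mm farther back than shut.
Start: joints at [-1.288, 0.286, 1.577, -0, 1.279, -0.15], TCP at [0.283, -0.613, 0.231] pointing down, gripper open.
Joint ranges: [-2.77, 2.77], [-0.9, 2.22], [0.21, 2.48], [-1.53, 4.67], [0.24, 2.81], [-2.84, 2.84]. Speed limits (rad/s): [2.79, 2.79, 3.14, 3.14, 3.14, 3.14].

## Interface

Orientations are given as a unit quaternion [x, y, z, w].
In Python, from plant import ctrl, cams gives the robot as it stands.
- The arm moves only by the tool play_rows, never from a script. Its argument "steps" is a list of rows, each an object of numbers: "claw": the finger opening in cm, from 0 to 8.54; "tx", "ty", "tz": the shift along the tool's x, y, z in cm; "ax", "ay", "az": the turn, a rotation vector about the tool's x, y, z in degrees. A call has 1 to 12 rows; each row is the pose to reach, as a shift and turn from the pose commanded when the call began, along the tool's axes at that moment; what a row does not reach only later rows make up. A row lasts 1/12 s, in which the tool goes at most 41.7 mm and 7.16 degrees, less where a joint would pass 70% of its speed; a pose out of reach is approached as far as the arm can. A call with a gripper value outside its range is refused whole. The fingers move at their own pace and stop on an object; "grip_force" is the grip in N (left out, the last holds). Time passes only in rows, so rows that repeat a pose let the fingers close. It gives the time, the measured TCP pose, the force and the opening at its end, in the units of the state.
- ctrl.get_state(): the state, without advancing time (a new reading comes with each control period).
- cams.read_camera(name): name is "scene" or "top" or "wrist"; returns (picture, depth): 480x640x3 uint8, blue, green, red; 480x640 float32, m along the optical axis (not along the pixel's ray), 0 where there is no reading.
- cams.camera_model(name): a dict with "intrinsics" (3x3 intrinsics, pixels), "distortion" ([k1, k2, p1, p2, k3] as OpenCV has them; the pictures are not rectified), "rvec" (rotation vector, rad) and "tvec" (3), from world to camera coordinates, as OpenCV has them; the wrist camera has in their place "tool_from_camera" (4x4, takes a point from camera to tool coordinates, whose origin is the TCP and whose axes are the tool frame's). Camera axes: x right, y down, z forward; pixel columns grow to the right and rows downward; lengths in m; the calibration is good to about 2 mm. A picture is of the moment at which its call begins: read the wrist's pose just before it. camera_model takes no time and is no camera call.
- ctrl.sign_off(): hands the job in, once; it reports no verdict.
The state is a dict: "time": time; "qpos": joint angles; "dq": joint speeds; "joint_efforts": joint torques, N m; "eef_pos": TCP position; "tcp_rot": TCP orientation; "contact_force": force on the tool from outside, world axes, zero at the start; "wrist_torque": the same for the moment, N m; "opening": opening from 0.0 (shut) to 1.0 (fully open).
Only numpy, scipy, OpenCV 4.12 (cv2) and the standard library are available. Lean on these libraries where they do the work, as an engineer would, in place of code of your own. Each camera call takes 0.05 s, during which the arm holds its last target.

## Task

Swing the folded, empty hook out and press it against its open stop, carry the hanging pump cassette over onto it gently and without setting it down, then swing the hook that has become empty back flat along its panel and press it against its folded stop. Press each hook home with about 12 N for half a second so that its hinge seats, but never put more than 20 N on a hook: push it with a fingertip, do not pinch it. Leave the cassette hanging freely and the other things on the bench where they are.

Things in the scene. Friction and masses are not known exactly. Their poses are not given: they have to be found in the camera images.
- panel_a: Fixed upright grey steel panel carrying hook_a. Origin on the table straight below the hook's pin; x points from the robot's side through the panel, y along it, z up. Front face 22 mm to +x of the pin, back face 38 mm; y from -30 to +110 mm; top 165 mm high. Foot plate x -45 to +65 mm, 8 mm high.
- panel_b: Fixed upright grey steel panel carrying hook_b. Origin on the table straight below the hook's pin; x points from the robot's side through the panel, y along it, z up. Front face 22 mm to +x of the pin, back face 38 mm; y from -30 to +110 mm; top 165 mm high. Foot plate x -45 to +65 mm, 8 mm high.
- hook_a: Steel swing hook on panel_a, at the start open (up to 0.05 rad short of its stop) with the cassette on it. Origin on its vertical pin, 170 mm above the table, x along the arm, z up. Round level arm 10 mm thick, 90 mm from pin to an upturned round post 12 mm thick. It swings about 90 degrees, anticlockwise from above to open: folded along the panel (panel +y), open square out (panel -x). Stiff hinge: about 2.5 N at the post moves it, it stays where left.
- hook_b: Steel swing hook on panel_b, at the start folded (up to 0.3 rad short of its stop) and empty. Origin on its vertical pin, 170 mm above the table, x along the arm, z up. Round level arm 10 mm thick, 90 mm from pin to an upturned round post 12 mm thick. It swings about 90 degrees, anticlockwise from above to open: folded along the panel (panel +y), open square out (panel -x). Stiff hinge: about 2.5 N at the post moves it, it stays where left.
- tip_a (a point): Centre of the top of the tip post of hook_a, 90 mm from the pin and 38 mm above the arm's centre line. The post stands free above the panel's top and can be pushed from any side. Both ends of the swing are hard stops, each hook's pair turned by an unknown 0.2 rad or less about flat and square, so a stop is found only by pushing the post until it resists.
- tip_b (a point): Centre of the top of the tip post of hook_b, 90 mm from the pin and 38 mm above the arm's centre line. The post stands free above the panel's top and can be pushed from any side. Both ends of the swing are hard stops, each hook's pair turned by an unknown 0.2 rad or less about flat and square, so a stop is found only by pushing the post until it resists.
- cassette: Loose black plastic pump cassette, 0.11 to 0.23 kg, 158 mm tall. Origin at the centre of its underside, z up, x its thin direction, along the hook arm as it hangs. Block 24 x 64 x 50 mm (round disc on both faces) below a frame 10 mm (x) x 62 mm (y) with a window 44 mm wide, z 50 to 108 mm; top bar to z = 120; on it an upright grip tab 12 mm (x) x 30 mm (y), z 120 to 158 mm.
- eye (a point): Middle of the upper edge of the cassette's window, 108 mm above its underside. Hanging, it rests on top of the hook arm, 5 mm above the arm's centre line, about 37 to 43 mm from the pin at the start. To pass over the tip post, raise the cassette 35 to 46 mm from hanging and move it along the arm.
- sample_bottle: Bystander: jar with blue cap, 44 mm wide, 75 mm tall, standing between the panels; origin under its centre.
- beaker: Bystander: glass beaker, 60 mm wide, 55 mm tall; origin under its centre.
- driver: Bystander: screwdriver lying on the bench, 150 mm long.
- tube_rack: Bystander: white tube rack 60 x 120 x 35 mm; origin under its centre.
- tip_box: Bystander: grey box 85 x 120 x 50 mm; origin under its centre.
- tape_roll: Bystander: roll 70 mm wide, 19 mm high; origin under its centre.
Things that resemble listed ones, but are neither listed nor needed, are in the scene too. What is shaped like the panel_b but red or turquoise is not meant.

How it is judged:
On the way, in this order (a step that is already met when the one before it is completed fails the run):
1. The hook that was folded (hook_b) is swung out and pressed against its open stop with more than 8 N for 0.3 s (y of tip_b in the frame of panel_b between -0.026 and 0.026 m and x of tip_b in the frame of panel_b below -0.06 m and contact force between the fingers and hook_b above 8 N), for 0.3 s.
2. The cassette hangs by its window on hook_b, let go and still (y of tip_b in the frame of panel_b between -0.026 and 0.026 m and x of tip_b in the frame of panel_b below -0.06 m and x of eye in the frame of hook_b between 0.012 and 0.085 m and y of eye in the frame of hook_b between -0.018 and 0.018 m and z of eye in the frame of hook_b between 0 and 0.012 m and contact force between cassette and hook_b above 0.6 N and contact force between the fingers and cassette below 0.1 N and linear speed of cassette below 0.05 m/s), for 0.3 s.
3. The emptied hook_a is folded along its panel and pressed against its folded stop with more than 8 N for 0.3 s (x of tip_a in the frame of panel_a between -0.026 and 0.026 m and y of tip_a in the frame of panel_a above 0.06 m and contact force between the fingers and hook_a above 8 N), for 0.3 s.
At the end, for the whole second after the job is handed in: hook_b stands open (tip post within 26 mm of square out from its pin), the cassette hangs still on its arm by the window's upper edge (12 to 85 mm from the pin), let go, and hook_a is folded (tip post within 26 mm of the line through its pin along the panel) (all of step 2 and x of tip_a in the frame of panel_a between -0.026 and 0.026 m and y of tip_a in the frame of panel_a above 0.06 m); the robot touches nothing.
It fails at once if more than 20 N put on a hook by the robot (contact force between any of the fingers, the arm and hook_a above 20 N or contact force between any of the fingers, the arm and hook_b above 20 N).
It fails at once if the cassette wrenched against a hook with more than 20 N (contact force between cassette and hook_a above 20 N or contact force between cassette and hook_b above 20 N).
It fails at once if the cassette dropped or set down on the bench (height (world z) of cassette below 0.03 m).
It fails at once if one of the other things on the bench moved by more than 20 mm (distance of any of sample_bottle, beaker, driver, tube_rack, tip_box, tape_roll from where it was at the start of the episode above 0.02 m).
It also fails if it takes over 72 s, if anything falls off the work surface, if the arm or the gripper's body presses on something with over 40 N, if the wrist force passes 120 N, or if a joint passes its speed limit or range.

## Working session

There is one attempt and no reset: what is moved stays moved. The work goes in short steps, Python scripts to look and compute and a tool call to move; the robot and the scene stay as the last step left them, time stands still between calls to the robot, and variables do not carry over. Pictures are saved under pics/ and viewed, and the job is handed in when it is done.

Besides the shell and the picture viewer there is one more tool, called after "Request:" by a JSON object that holds its "api" and its "payload", one argument or row to a line. play_rows: Moves the arm, as the interface text tells. Its arguments: {"type":"object","properties":{"steps":{"type":"array","items":{"type":"object","properties":{"claw":{"type":"number"},"tx":{"type":"number"},"ty":{"type":"number"},"tz":{"type":"number"},"ax":{"type":"number"},"ay":{"type":"number"},"az":{"type":"number"}}}},"grip_force":{"type":"number"}},"required":["steps"]}

```bash
ls; mkdir -p pics
cat > h.py <<'E'
import numpy as np,cv2
from plant import ctrl,cams
from scipy.spatial.transform import Rotation as R
def grab(n,tag):
    s=ctrl.get_state(); im,d=cams.read_camera(n); m=cams.camera_model(n)
    cv2.imwrite(f'pics/{tag}.png',im); np.savez(f'pics/{tag}.npz',d=d,im=im,pos=s['eef_pos'],rot=s['tcp_rot'])
    return s,im,d,m
def pts(name,tag,uv=None):
    z=np.load(f'pics/{tag}.npz'); d=z['d']; m=cams.camera_model(name); K=np.array(m['intrinsics']);D=np.array(m['distortion'])
    if uv is None:
        v,u=np.mgrid[0:480,0:640]; uv=np.stack([u.ravel(),v.ravel()],1)
    uv=np.array(uv); dd=d[uv[:,1].astype(int),uv[:,0].astype(int)]
    n=cv2.undistortPoints(uv.astype(np.float64).reshape(-1,1,2),K,D).reshape(-1,2)
    P=np.c_[n*dd[:,None],dd]
    if name=='wrist':
        T=np.array(m['tool_from_camera']); P=P@T[:3,:3].T+T[:3,3]
        W=P@R.from_quat(z['rot']).as_matrix().T+z['pos']
    else:
        Rm=cv2.Rodrigues(np.array(m['rvec'],float))[0]; W=(P-np.array(m['tvec']).ravel())@Rm
    W[dd<=0]=np.nan
    return W
E
python3 - <<'E'
from h import *
for n in ['scene','top','wrist']:
    s,im,d,m=grab(n,n+'0')
    print(n,{k:np.round(np.array(v),3).tolist() for k,v in m.items()})
print(s)
E
```

```text
pics
scene {'intrinsics': [[540.738, 0.0, 323.554], [0.0, 540.738, 231.295], [0.0, 0.0, 1.0]], 'distortion': [-0.143, 0.0, 0.0, 0.0, 0.0], 'rvec': [2.023, 0.935, -0.461], 'tvec': [-0.32, -0.12, 1.431]}
top {'intrinsics': [[604.56, 0.0, 329.211], [0.0, 604.56, 237.017], [0.0, 0.0, 1.0]], 'distortion': [-0.154, 0.0, 0.0, 0.0, 0.0], 'rvec': [2.202, -2.147, 0.127], 'tvec': [-0.049, 0.488, 1.364]}
wrist {'intrinsics': [[344.689, 0.0, 312.689], [0.0, 344.689, 238.957], [0.0, 0.0, 1.0]], 'distortion': [-0.058, 0.0, 0.0, 0.0, 0.0], 'tool_from_camera': [[0.001, 0.966, 0.258, -0.065], [-0.0, -0.258, 0.966, -0.143], [1.0, -0.001, 0.0, 0.002], [0.0, 0.0, 0.0, 1.0]]}
{'time': 0.1, 'qpos': array([-1.28799443e+00,  2.87107506e-01,  1.57803371e+00,  2.74985234e-06,
        1.27861626e+00, -1.50008199e-01]), 'dq': array([-8.35297440e-06, -1.47633363e-03, -3.46248965e-03,  1.48139962e-03,
       -1.78129413e-04, -6.70063943e-04]), 'joint_efforts': array([ 6.97226569e-04, -4.07297945e+01, -2.93700063e+01, -1.42753374e-04,
        3.44039167e-03,  6.07063754e-06]), 'eef_pos': array([ 0.28296433, -0.61216703,  0.23006353]), 'tcp_rot': array([-0.1518794 ,  0.6913774 , -0.68984989,  0.15177969]), 'contact_force': array([ 0.39847424, -0.06559793, -1.1998877 ]), 'wrist_torque': array([-0.01485545,  0.00676791, -0.00771271]), 'opening': 0.997114355840009}
```

View pics/scene0.png

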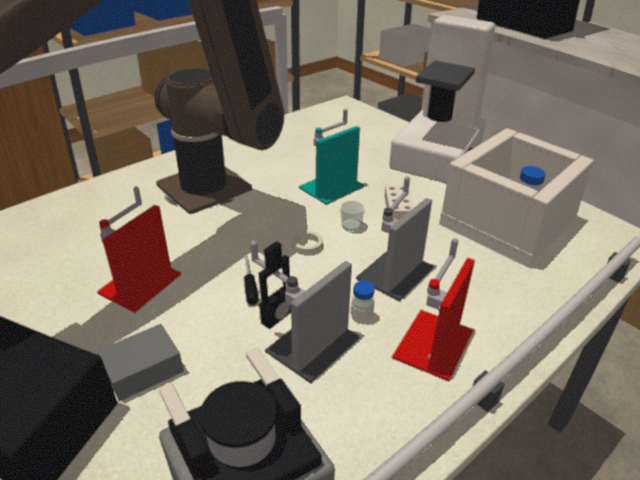

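View pics/top0.png

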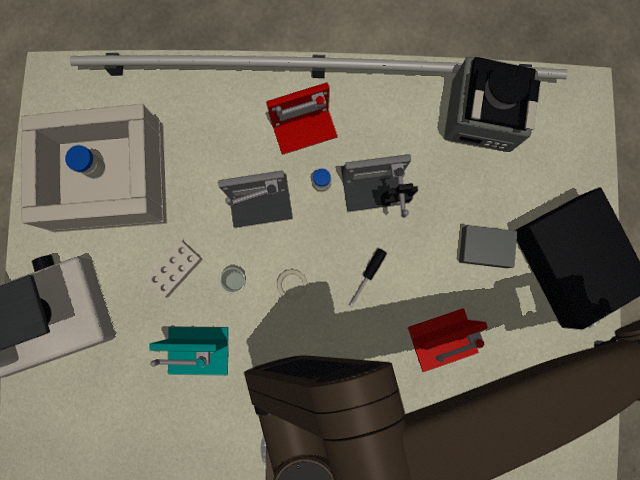

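View pics/wrist0.png

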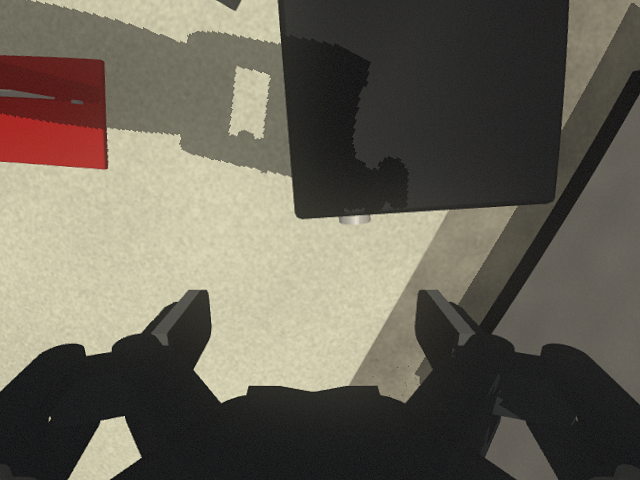

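Candidates in the top view: the grey panel with the cassette at (378,183) is panel_a. The grey empty panel at (257,197) is panel_b. The red panels at (303,115) and (447,338) and the turquoise one at (190,350) are decoys. I'll check the choice in a close crop.

Run:
```python
from h import *
im=cv2.imread('pics/top0.png')[135:240,205:435]
cv2.imwrite('pics/crop_top.png',cv2.resize(im,None,fx=3.4,fy=3.4,interpolation=cv2.INTER_CUBIC))
W=pts('top','top0').reshape(480,640,3)
np.set_printoptions(precision=3,suppress=True)
# heights map in rough
for name,(u0,u1,v0,v1) in dict(b=(212,300,165,232),a=(338,425,150,222)).items():
    P=W[v0:v1,u0:u1].reshape(-1,3); P=P[~np.isnan(P[:,0])]
    for lo,hi in [(.004,.012),(.158,.168),(.170,.178),(.178,.19),(.195,.22)]:
        q=P[(P[:,2]>lo)&(P[:,2]<hi)]
        if len(q)>3: print(name,lo,len(q),q.min(0),q.max(0),q.mean(0), cv2.minAreaRect(q[:,:2].astype(np.float32)))
for u,v in [(320,178),(232,280),(291,280),(362,285),(178,268),(488,247)]:
    print(u,v,W[v,u])
```

```text
b 0.004 1515 [0.498 0.036 0.004] [0.66  0.245 0.012] [0.555 0.126 0.007] ((0.5791627168655396, 0.13938532769680023), (0.15800531208515167, 0.20707553625106812), 1.5782020092010498)
b 0.158 543 [0.543 0.063 0.158] [0.612 0.201 0.168] [0.591 0.129 0.164] ((0.5746697783470154, 0.12906375527381897), (0.054663319140672684, 0.14068715274333954), 9.9744291305542)
b 0.17 184 [0.534 0.08  0.17 ] [0.598 0.173 0.178] [0.557 0.125 0.174] ((0.5717940926551819, 0.13160982728004456), (0.04719435051083565, 0.10193502902984619), 17.674474716186523)
b 0.178 52 [0.535 0.079 0.178] [0.578 0.17  0.186] [0.565 0.101 0.18 ] ((0.5576516389846802, 0.1261472851037979), (0.017368758097290993, 0.09790333360433578), 17.800376892089844)
b 0.195 31 [0.534 0.167 0.195] [0.544 0.178 0.213] [0.539 0.172 0.206] ((0.5393877625465393, 0.17170849442481995), (0.010538380593061447, 0.009968992322683334), 46.83919143676758)
a 0.004 1243 [ 0.529 -0.259  0.004] [ 0.704 -0.053  0.012] [ 0.599 -0.131  0.007] ((0.6169902086257935, -0.15792930126190186), (0.17102524638175964, 0.20627303421497345), 1.490033745765686)
a 0.158 508 [
[... 221 characters left out ...]
2  0.178] [ 0.577 -0.18   0.174] ((0.5954287648200989, -0.16276171803474426), (0.14863698184490204, 0.062209513038396835), 39.36125183105469)
a 0.178 126 [ 0.518 -0.214  0.178] [ 0.621 -0.154  0.19 ] [ 0.579 -0.18   0.184] ((0.5699383020401001, -0.18089799582958221), (0.05711676552891731, 0.09083150327205658), 67.53524780273438)
a 0.195 65 [ 0.519 -0.198  0.196] [ 0.578 -0.17   0.22 ] [ 0.552 -0.184  0.207] ((0.5480179786682129, -0.18576490879058838), (0.05866893380880356, 0.028243355453014374), 3.6636955738067627)
320 178 [ 0.615 -0.012  0.079]
232 280 [0.385 0.187 0.001]
291 280 [ 0.389  0.049 -0.001]
362 285 [ 0.381 -0.115  0.019]
178 268 [0.408 0.309 0.025]
488 247 [ 0.473 -0.401  0.049]
```

View pics/crop_top.png

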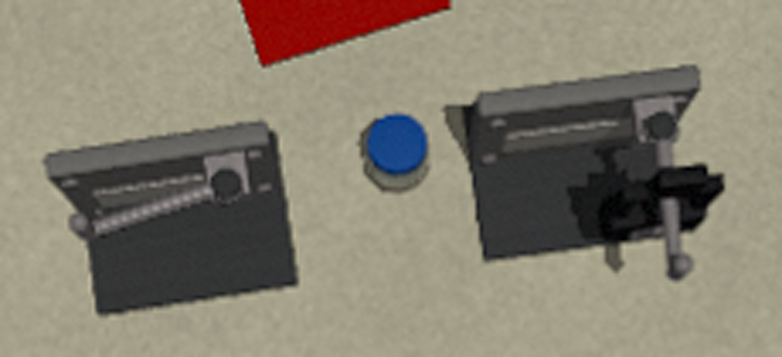

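Run:
```python
from h import *
np.set_printoptions(precision=4,suppress=True)
W=pts('top','top0').reshape(480,640,3)
for name,(u0,u1,v0,v1) in dict(b=(212,300,165,232),a=(338,425,150,222)).items():
    P=W[v0:v1,u0:u1].reshape(-1,3); P=P[~np.isnan(P[:,0])]
    q=P[(P[:,2]>.161)&(P[:,2]<.168)][:,:2]
    # robust: iterate
    c0=np.array([.591,.129]) if name=='b' else np.array([.637,-.137])
    q=q[np.abs(q[:,0]-c0[0]+0.14*(q[:,1]-c0[1]))<.016]
    for _ in range(5):
        vx,vy,x,y=cv2.fitLine(q.astype(np.float32),cv2.DIST_HUBER,0,1e-4,1e-4).ravel()
        if vy<0: vx,vy=-vx,-vy
        n=np.array([vy,-vx]); r=(q-[x,y])@n; q=q[np.abs(r-np.median(r))<.0095]
    yaw=np.arctan2(-vx,vy); r=(q-[x,y])@n; s=(q-[x,y])@[vx,vy]
    print(name,'yaw',yaw,'len',len(q),'r',r.min(),r.max(),'s',s.min(),s.max())
    rect=cv2.minAreaRect(q.astype(np.float32)); print(rect)
    rc=(np.percentile(r,2)+np.percentile(r,98))/2; sc=(np.percentile(s,.5)+np.percentile(s,99.5))/2
    C=np.array([x,y])+rc*n+sc*np.array([vx,vy])
    pin=C-0.030*n-0.040*np.array([vx,vy])
    print('panel centre',C,'pin',pin)
    t=P[P[:,2]>.196]
    if name=='b':
        tip=t[:,:2].mean(0); 
    else:
        t=P[(P[:,2]>.196)&(P[:,0]<.535)]; tip=t[:,:2].mean(0)
        g=P[(P[:,2]>.196)&(P[:,0]>.54)]; print('tab',g.mean(0),g.max(0),len(g),cv2.minAreaRect(g[:,:2].astype(np.float32)))
    d=tip-pin; print('tip',tip,len(t),t[:,2].max(),'dist',np.linalg.norm(d),'local',d@n,d@[vx,vy])
```

```text
b yaw 0.17463586 len 435 r -0.00822256332344942 0.008673396914811941 s -0.06324152977514337 0.07687007015397344
((0.5930659174919128, 0.1320110410451889), (0.016819382086396217, 0.14010728895664215), 10.096136093139648)
panel centre [0.5931 0.132 ] pin [0.5705 0.0874]
tip [0.539  0.1718] 30 0.21341580351087505 dist 0.0900532842380795 local -0.01634598691783482 0.08855733894889624
a yaw 0.17099233 len 403 r -0.008774444726885221 0.008494511322143159 s -0.07076516753315934 0.06763763263309511
((0.636480987071991, -0.13427042961120605), (0.016881132498383522, 0.13833583891391754), 9.292970657348633)
panel centre [ 0.6369 -0.1341] pin [ 0.6141 -0.1786]
tab [ 0.5718 -0.1828  0.2196] [ 0.5803 -0.169   0.2291] 122 ((0.5728455781936646, -0.18377847969532013), (0.01163273211568594, 0.02913532592356205), 8.700740814208984)
tip [ 0.5236 -0.1868] 24 0.2082158961864097 dist 0.09083165524209005 local -0.0905349466733317 0.007335753722114459
```

```bash
cat >> h.py <<'E'
import json,os
np.set_printoptions(precision=4,suppress=True)
def load():
    if not os.path.exists('cmd.json'):
        s=ctrl.get_state(); return np.array([.283,-.613,.231]),R.from_quat(s['tcp_rot'])
    c=json.load(open('cmd.json')); return np.array(c['p']),R.from_quat(c['q'])
def commit(tx=0,ty=0,tz=0,ax=0,ay=0,az=0):
    p,r=load(); p2=p+r.apply(np.array([tx,ty,tz])/100); r2=r*R.from_rotvec(np.radians([ax,ay,az]))
    json.dump(dict(p=p2.tolist(),q=r2.as_quat().tolist()),open('cmd.json','w'))
    s=ctrl.get_state(); print('t',s['time'],'cmd',p2,'meas',s['eef_pos'],'F',s['contact_force'],'q',s['qpos'],'op',s['opening'])
    e=(r2.inv()*R.from_quat(s['tcp_rot'])).as_rotvec(); print('rot err deg',np.degrees(e), 'xdir',np.degrees(np.arctan2(*r2.as_matrix()[[1,0],0])))
def down(xdeg):
    a=np.radians(xdeg); x=np.array([np.cos(a),np.sin(a),0]); y=np.array([0,0,-1.]); return R.from_matrix(np.c_[x,y,np.cross(x,y)])
def row(p,xdeg):
    p0,r0=load(); t=r0.inv().apply(np.array(p)-p0)*100; a=np.degrees((r0.inv()*down(xdeg)).as_rotvec())
    print('t',np.round(t,2),'a',np.round(a,2))
PA=np.array([.6141,-.1786]); PB=np.array([.5705,.0874]); YA=.171; YB=.1735
E
python3 - <<'E'
from h import *
p,r=load(); print(r.as_matrix())
for x in [18,100,-162,-80]: print(x); row([.56,.19,.3],x)
W=pts('top','top0').reshape(480,640,3)
print(W[255,575],W[300,560])
E
```

```text
[[-0.9078 -0.0005  0.4194]
 [-0.4194  0.0018 -0.9078]
 [-0.0003 -1.     -0.0019]]
18
t [-58.82  -6.77 -61.29] a [  -0.02 -173.2    -0.16]
100
t [-58.82  -6.77 -61.29] a [  0.09 104.79   0.09]
-162
t [-58.82  -6.77 -61.29] a [ 0.11  6.79 -0.01]
-80
t [-58.82  -6.77 -61.29] a [  0.08 -75.21  -0.08]
[ 0.4531 -0.579   0.1209] [ 0.354  -0.5602  0.0793]
```

Run:
```python
from h import *
row([.40,-.25,.33],-155.2)
row([.572,.184,.30],-160)
```

```text
t [-25.85  -9.84 -28.07] a [ 0.11 -0.01 -0.02]
t [-59.66  -6.77 -60.25] a [ 0.11  4.79 -0.01]
```

Request:
{"api": "play_rows", "payload": {
  "steps": [
    {"claw":0,"tx":0,"ty":-4,"tz":0},
    {"claw":0,"tx":-2,"ty":-8,"tz":-2},
    {"claw":0,"tx":-26,"ty":-10,"tz":-28},
    {"claw":0,"tx":-26,"ty":-10,"tz":-28},
    {"claw":0,"tx":-26,"ty":-10,"tz":-28},
    {"claw":0,"tx":-26,"ty":-10,"tz":-28},
    {"claw":0,"tx":-26,"ty":-10,"tz":-28},
    {"claw":0,"tx":-26,"ty":-10,"tz":-28},
    {"claw":0,"tx":-26,"ty":-10,"tz":-28},
    {"claw":0,"tx":-26,"ty":-10,"tz":-28},
    {"claw":0,"tx":-26,"ty":-10,"tz":-28},
    {"claw":0,"tx":-26,"ty":-10,"tz":-28}
  ],
  "grip_force": 30
}}

```text
invalid input at $.steps[0]: expected keys claw, tx, ty, tz, ax, ay, az
```

Run:
```python
from h import *
commit(-26,-10,-28)
row([.572,.184,.28],-160)
```

```text
t 0.15 cmd [ 0.4017 -0.25    0.3316] meas [ 0.283  -0.6122  0.2302] F [-0.0593 -0.261   0.7346] q [-1.288   0.287   1.5778  0.      1.2786 -0.15  ] op 1.001714726634568
rot err deg [0. 0. 0.] xdir -155.20505785750944
t [-33.66   5.23 -32.24] a [ 0.11  4.79 -0.01]
```

Request:
{"api": "play_rows", "payload": {
  "steps": [
    {"claw":0,"tx":0,"ty":-4,"tz":0,"ax":0,"ay":0,"az":0},
    {"claw":0,"tx":-2,"ty":-8,"tz":-2,"ax":0,"ay":0,"az":0},
    {"claw":0,"tx":-26,"ty":-10,"tz":-28,"ax":0,"ay":0,"az":0},
    {"claw":0,"tx":-26,"ty":-10,"tz":-28,"ax":0,"ay":0,"az":0},
    {"claw":0,"tx":-26,"ty":-10,"tz":-28,"ax":0,"ay":0,"az":0},
    {"claw":0,"tx":-26,"ty":-10,"tz":-28,"ax":0,"ay":0,"az":0},
    {"claw":0,"tx":-26,"ty":-10,"tz":-28,"ax":0,"ay":0,"az":0},
    {"claw":0,"tx":-26,"ty":-10,"tz":-28,"ax":0,"ay":0,"az":0},
    {"claw":0,"tx":-26,"ty":-10,"tz":-28,"ax":0,"ay":0,"az":0},
    {"claw":0,"tx":-26,"ty":-10,"tz":-28,"ax":0,"ay":0,"az":0},
    {"claw":0,"tx":-26,"ty":-10,"tz":-28,"ax":0,"ay":0,"az":0},
    {"claw":0,"tx":-26,"ty":-10,"tz":-28,"ax":0,"ay":0,"az":0}
  ],
  "grip_force": 30
}}

```text
time: 1.15
eef_pos: [0.4028, -0.2454, 0.332]
tcp_rot: [-0.153, 0.69, -0.69, 0.154]
contact_force: [0.3, 0.2, -0.3]
opening: -0.001
```

Request:
{"api": "play_rows", "payload": {
  "steps": [
    {"claw":0,"tx":-33.6,"ty":5.2,"tz":-32.2,"ax":0,"ay":4.8,"az":0},
    {"claw":0,"tx":-33.6,"ty":5.2,"tz":-32.2,"ax":0,"ay":4.8,"az":0},
    {"claw":0,"tx":-33.6,"ty":5.2,"tz":-32.2,"ax":0,"ay":4.8,"az":0},
    {"claw":0,"tx":-33.6,"ty":5.2,"tz":-32.2,"ax":0,"ay":4.8,"az":0},
    {"claw":0,"tx":-33.6,"ty":5.2,"tz":-32.2,"ax":0,"ay":4.8,"az":0},
    {"claw":0,"tx":-33.6,"ty":5.2,"tz":-32.2,"ax":0,"ay":4.8,"az":0},
    {"claw":0,"tx":-33.6,"ty":5.2,"tz":-32.2,"ax":0,"ay":4.8,"az":0},
    {"claw":0,"tx":-33.6,"ty":5.2,"tz":-32.2,"ax":0,"ay":4.8,"az":0},
    {"claw":0,"tx":-33.6,"ty":5.2,"tz":-32.2,"ax":0,"ay":4.8,"az":0},
    {"claw":0,"tx":-33.6,"ty":5.2,"tz":-32.2,"ax":0,"ay":4.8,"az":0},
    {"claw":0,"tx":-33.6,"ty":5.2,"tz":-32.2,"ax":0,"ay":4.8,"az":0},
    {"claw":0,"tx":-33.6,"ty":5.2,"tz":-32.2,"ax":0,"ay":4.8,"az":0}
  ]
}}

```text
time: 2.15
eef_pos: [0.5722, 0.188, 0.2773]
tcp_rot: [-0.125, 0.697, -0.695, 0.123]
contact_force: [-0.7, -0.9, -0.2]
opening: -0.001
```

Run:
```python
from h import *
commit(-33.6,5.2,-32.2,0,4.8,0)
grab('wrist','wrist1'); grab('top','top1')
commit()
```

```text
t 2.15 cmd [0.5716 0.1834 0.2803] meas [0.5722 0.188  0.2773] F [-0.6754 -0.9491 -0.1844] q [0.1483 0.0962 1.712  0.0018 1.3352 1.3659] op -0.0012795155262894252
rot err deg [-0.0126 -0.2171 -0.0876] xdir -160.0050495578916
t 2.25 cmd [0.5716 0.1834 0.2803] meas [0.5717 0.185  0.2778] F [ 0.6195 -0.3738  0.2009] q [ 0.1444  0.0933  1.7142 -0.0004  1.3367  1.3633] op -0.0008169841544180444
rot err deg [ 0.1013 -0.1757 -0.1601] xdir -160.0050495578916
```

View pics/wrist1.png

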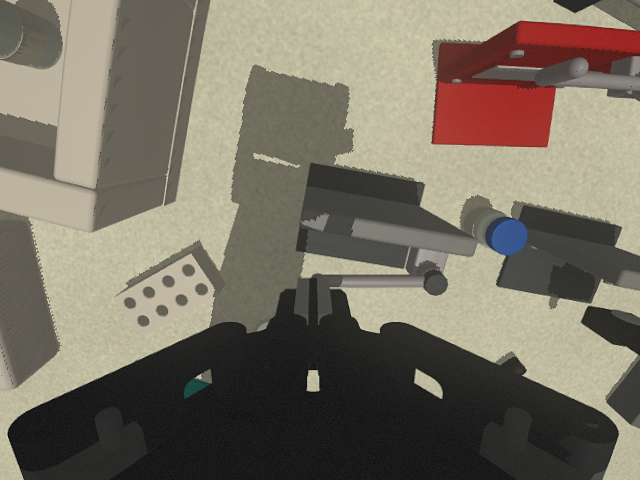

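View pics/top1.png

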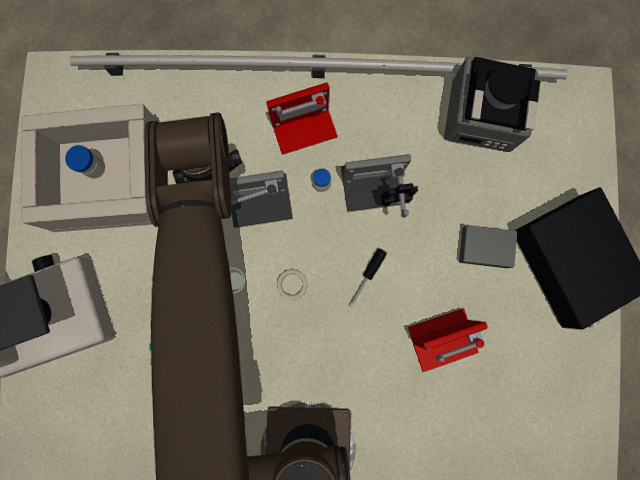

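Run:
```python
from h import *
W=pts('wrist','wrist1').reshape(480,640,3)
print(W[272:290:3,310:322:3])
reg=W[265:300,290:470].reshape(-1,3); q=reg[(reg[:,2]>.16)&(reg[:,2]<.2)]; print(len(q)); print(cv2.fitLine(q[:,:2].astype(np.float32),cv2.DIST_HUBER,0,1e-4,1e-4).ravel())
print(W[283,435],W[280,400],W[281,350])
```

```text
[[[ 0.4851  0.1583  0.0002]
  [ 0.4863  0.1546 -0.0004]
  [ 0.4876  0.151  -0.0004]
  [    nan     nan     nan]]

 [[ 0.4811  0.1569 -0.0001]
  [ 0.5447  0.1759  0.1727]
  [ 0.546   0.174   0.1739]
  [ 0.5467  0.1718  0.1738]]

 [[ 0.5827  0.1912  0.2829]
  [ 0.5834  0.19    0.2835]
  [ 0.5834  0.1887  0.2824]
  [ 0.5841  0.1876  0.2832]]

 [[ 0.5831  0.1912  0.2871]
  [ 0.5827  0.1898  0.2852]
  [ 0.5834  0.1887  0.2857]
  [ 0.5839  0.1876  0.2861]]

 [[ 0.5828  0.1911  0.2897]
  [ 0.583   0.1899  0.2891]
  [ 0.5837  0.1889  0.2899]
  [ 0.5841  0.1877  0.2897]]

 [[ 0.5824  0.191   0.2918]
  [ 0.5832  0.19    0.2927]
  [ 0.5833  0.1887  0.2921]
  [ 0.5837  0.1876  0.292 ]]]
1941
[ 0.3452 -0.9385  0.5628  0.1176]
[0.5727 0.088  0.1793] [0.5649 0.1128 0.176 ] [0.5506 0.148  0.1746]
```

Request:
{"api": "play_rows", "payload": {
  "steps": [
    {"claw":0,"tx":0,"ty":3,"tz":0,"ax":0,"ay":0,"az":0},
    {"claw":0,"tx":0,"ty":6,"tz":0,"ax":0,"ay":0,"az":0},
    {"claw":0,"tx":0,"ty":8.2,"tz":0,"ax":0,"ay":0,"az":0},
    {"claw":0,"tx":0,"ty":9.0,"tz":0,"ax":0,"ay":0,"az":0},
    {"claw":0,"tx":0,"ty":9.0,"tz":0,"ax":0,"ay":0,"az":0},
    {"claw":0,"tx":0,"ty":9.0,"tz":0,"ax":0,"ay":0,"az":0}
  ]
}}

```text
time: 2.75
eef_pos: [0.5721, 0.1825, 0.1902]
tcp_rot: [0.122, -0.696, 0.697, -0.122]
contact_force: [0.8, 0.8, 0.1]
opening: -0.001
```

```bash
cat >> h.py <<'E'
def arc(pin,th,off,z,sgn=1,rad=.09):
    # sgn=+1: push ccw with +x face; -1: push cw with -x face
    a=np.radians(th); t=np.array([-np.sin(a),np.cos(a)]); p=pin+rad*np.array([np.cos(a),np.sin(a)])-sgn*off*t
    return [*p,z],(th+90 if sgn>0 else th+90)
E
python3 - <<'E'
from h import *
commit(0,9.0,0)
for th in [110,113,116,119,122,125,128,131,134,137]:
    p,x=arc(PB,th,.017,.190); print(th,end=' '); row(p,x-360)
E
```

```text
t 2.75 cmd [0.5716 0.1835 0.1903] meas [0.5721 0.1825 0.1902] F [0.7655 0.7535 0.0755] q [ 0.1401  0.1604  1.803  -0.0003  1.1775  1.3635] op -0.0005558446553826836
rot err deg [0.1314 0.0843 0.0288] xdir -160.0050495578916
110 t [ 1.69  0.03 -0.  ] a [ 0.11 -0.01 -0.01]
113 t [ 2.16  0.03 -0.08] a [ 0.11 -3.01 -0.01]
116 t [ 2.64  0.03 -0.13] a [ 0.11 -6.01 -0.01]
119 t [ 3.12  0.03 -0.16] a [ 0.11 -9.01 -0.02]
122 t [ 3.6   0.03 -0.16] a [  0.11 -12.01  -0.02]
125 t [ 4.08  0.03 -0.14] a [  0.11 -15.01  -0.02]
128 t [ 4.55  0.03 -0.09] a [  0.11 -18.01  -0.02]
131 t [ 5.03  0.03 -0.01] a [  0.11 -21.01  -0.03]
134 t [5.5  0.03 0.08] a [  0.1  -24.01  -0.03]
137 t [5.96 0.03 0.21] a [  0.1  -27.01  -0.03]
```

Request:
{"api": "play_rows", "payload": {
  "steps": [
    {"claw":0,"tx":0.8,"ty":0.3,"tz":0,"ax":0,"ay":0,"az":0},
    {"claw":0,"tx":1.3,"ty":0.3,"tz":0,"ax":0,"ay":0,"az":0},
    {"claw":0,"tx":1.69,"ty":0.3,"tz":0,"ax":0,"ay":0,"az":0},
    {"claw":0,"tx":2.16,"ty":0.3,"tz":-0.08,"ax":0,"ay":-3,"az":0},
    {"claw":0,"tx":2.64,"ty":0.3,"tz":-0.13,"ax":0,"ay":-6,"az":0},
    {"claw":0,"tx":3.12,"ty":0.3,"tz":-0.16,"ax":0,"ay":-9,"az":0},
    {"claw":0,"tx":3.6,"ty":0.3,"tz":-0.16,"ax":0,"ay":-12,"az":0},
    {"claw":0,"tx":4.08,"ty":0.3,"tz":-0.14,"ax":0,"ay":-15,"az":0},
    {"claw":0,"tx":4.08,"ty":0.3,"tz":-0.14,"ax":0,"ay":-15,"az":0}
  ]
}}

```text
time: 3.5
eef_pos: [0.5332, 0.1709, 0.1878]
tcp_rot: [0.212, -0.674, 0.675, -0.214]
contact_force: [0.7, 0.4, 0.3]
opening: -0.0
```

Run:
```python
from h import *
commit(4.08,.3,-.14,0,-15,0)
grab('wrist','wrist2')
for th in range(128,165,3):
    p,x=arc(PB,th,.017,.187); print(th,end=' '); row(p,x-360)
```

```text
t 3.5 cmd [0.5328 0.1709 0.1873] meas [0.5332 0.1709 0.1878] F [0.6758 0.3512 0.3031] q [ 0.1292  0.0724  1.9044 -0.0004  1.1609  1.0883] op -5.614352228239762e-05
rot err deg [ 0.22   -0.0647  0.1465] xdir -145.0050737747988
128 t [ 0.47  0.03 -0.07] a [ 0.1  -3.01 -0.04]
131 t [ 0.95  0.03 -0.12] a [ 0.1  -6.01 -0.04]
134 t [ 1.43  0.03 -0.15] a [ 0.1  -9.01 -0.04]
137 t [ 1.91  0.03 -0.15] a [  0.1  -12.01  -0.05]
140 t [ 2.38  0.03 -0.13] a [  0.1  -15.01  -0.05]
143 t [ 2.86  0.03 -0.08] a [  0.1  -18.01  -0.05]
146 t [ 3.34  0.03 -0.01] a [  0.09 -21.01  -0.05]
149 t [3.8  0.03 0.09] a [  0.09 -24.01  -0.06]
152 t [4.27 0.03 0.21] a [  0.09 -27.01  -0.06]
155 t [4.72 0.03 0.36] a [  0.09 -30.01  -0.06]
158 t [5.17 0.03 0.53] a [  0.09 -33.01  -0.06]
161 t [5.61 0.02 0.72] a [  0.09 -36.01  -0.07]
164 t [6.04 0.02 0.94] a [  0.09 -39.01  -0.07]
```

View pics/wrist2.png

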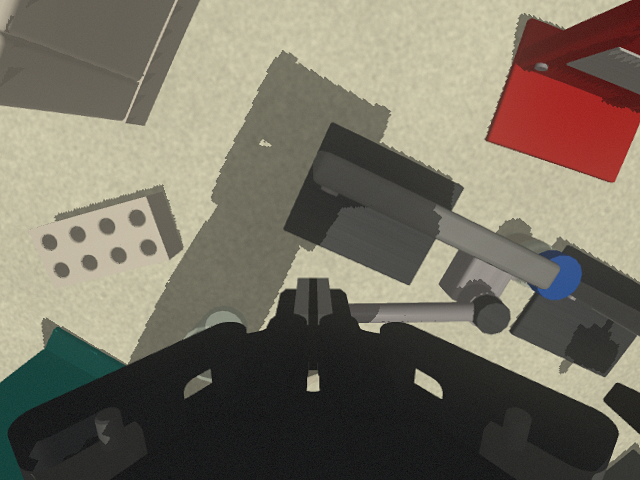

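Request:
{"api": "play_rows", "payload": {
  "steps": [
    {"claw":0,"tx":0.47,"ty":0,"tz":-0.07,"ax":0,"ay":-3,"az":0},
    {"claw":0,"tx":0.95,"ty":0,"tz":-0.12,"ax":0,"ay":-6,"az":0},
    {"claw":0,"tx":1.43,"ty":0,"tz":-0.15,"ax":0,"ay":-9,"az":0},
    {"claw":0,"tx":1.91,"ty":0,"tz":-0.15,"ax":0,"ay":-12,"az":0},
    {"claw":0,"tx":2.38,"ty":0,"tz":-0.13,"ax":0,"ay":-15,"az":0},
    {"claw":0,"tx":2.86,"ty":0,"tz":-0.08,"ax":0,"ay":-18,"az":0},
    {"claw":0,"tx":3.34,"ty":0,"tz":-0.01,"ax":0,"ay":-21,"az":0},
    {"claw":0,"tx":3.8,"ty":0,"tz":0.09,"ax":0,"ay":-24,"az":0},
    {"claw":0,"tx":4.27,"ty":0,"tz":0.21,"ax":0,"ay":-27,"az":0},
    {"claw":0,"tx":4.72,"ty":0,"tz":0.36,"ax":0,"ay":-30,"az":0},
    {"claw":0,"tx":5.17,"ty":0,"tz":0.53,"ax":0,"ay":-33,"az":0},
    {"claw":0,"tx":5.61,"ty":0,"tz":0.72,"ax":0,"ay":-36,"az":0}
  ]
}}

```text
time: 4.55
eef_pos: [0.4919, 0.1335, 0.1875]
tcp_rot: [0.41, -0.575, 0.576, -0.412]
contact_force: [2.3, 1.6, 0.1]
opening: -0.0
```

Run:
```python
from h import *
commit(5.61,0,.72,0,-36,0)
for th in range(163,184,2):
    p,x=arc(PB,th,.017,.187); print(th,end=' '); row(p,x-360)
```

```text
t 4.55 cmd [0.4909 0.1328 0.1872] meas [0.4919 0.1335 0.1875] F [2.2877 1.6286 0.0962] q [ 0.0651 -0.042   2.021   0.0016  1.1591  0.395 ] op -0.000494254340653832
rot err deg [ 0.2189 -0.0652  0.0659] xdir -109.00509007829893
163 t [ 0.32  0.02 -0.05] a [ 0.06 -2.01 -0.09]
165 t [ 0.64  0.02 -0.09] a [ 0.06 -4.01 -0.09]
167 t [ 0.95  0.02 -0.13] a [ 0.06 -6.01 -0.09]
169 t [ 1.27  0.02 -0.15] a [ 0.06 -8.01 -0.09]
171 t [ 1.59  0.02 -0.16] a [  0.05 -10.01  -0.09]
173 t [ 1.91  0.02 -0.15] a [  0.05 -12.01  -0.09]
175 t [ 2.23  0.02 -0.14] a [  0.05 -14.01  -0.1 ]
177 t [ 2.55  0.02 -0.12] a [  0.05 -16.01  -0.1 ]
179 t [ 2.87  0.02 -0.08] a [  0.05 -18.01  -0.1 ]
181 t [ 3.18  0.02 -0.04] a [  0.05 -20.01  -0.1 ]
183 t [3.5  0.02 0.02] a [  0.04 -22.01  -0.1 ]
```

Request:
{"api": "play_rows", "payload": {
  "steps": [
    {"claw":0,"tx":0.32,"ty":0,"tz":-0.05,"ax":0,"ay":-2,"az":0},
    {"claw":0,"tx":0.64,"ty":0,"tz":-0.09,"ax":0,"ay":-4,"az":0},
    {"claw":0,"tx":0.95,"ty":0,"tz":-0.13,"ax":0,"ay":-6,"az":0},
    {"claw":0,"tx":1.27,"ty":0,"tz":-0.15,"ax":0,"ay":-8,"az":0},
    {"claw":0,"tx":1.59,"ty":0,"tz":-0.16,"ax":0,"ay":-10,"az":0},
    {"claw":0,"tx":1.91,"ty":0,"tz":-0.15,"ax":0,"ay":-12,"az":0},
    {"claw":0,"tx":2.07,"ty":0,"tz":-0.15,"ax":0,"ay":-13,"az":0},
    {"claw":0,"tx":2.23,"ty":0,"tz":-0.14,"ax":0,"ay":-14,"az":0}
  ]
}}

```text
time: 5.22
eef_pos: [0.4831, 0.1128, 0.1872]
tcp_rot: [0.477, -0.521, 0.522, -0.479]
contact_force: [2.1, 1.5, 1.7]
opening: 0.0
```

Run:
```python
from h import *
commit(2.23,0,-.14,0,-14,0)
for th in np.arange(176,202,1):
    p,x=arc(PB,th,.017,.187); print(th,end=' '); row(p,x-360)
```

```text
t 5.2167 cmd [0.4823 0.1122 0.1872] meas [0.4831 0.1128 0.1872] F [2.1133 1.5072 1.7175] q [ 0.0239 -0.0733  2.0513  0.0012  1.1614  0.1109] op 0.00018695280257126806
rot err deg [ 0.1592  0.0047 -0.0228] xdir -95.00507624154633
176 t [ 0.16  0.02 -0.03] a [ 0.04 -1.01 -0.1 ]
177 t [ 0.32  0.02 -0.06] a [ 0.04 -2.01 -0.1 ]
178 t [ 0.48  0.02 -0.08] a [ 0.04 -3.01 -0.1 ]
179 t [ 0.63  0.02 -0.1 ] a [ 0.03 -4.01 -0.1 ]
180 t [ 0.79  0.02 -0.12] a [ 0.03 -5.01 -0.1 ]
181 t [ 0.95  0.02 -0.13] a [ 0.03 -6.01 -0.1 ]
182 t [ 1.11  0.02 -0.14] a [ 0.03 -7.01 -0.1 ]
183 t [ 1.27  0.02 -0.15] a [ 0.03 -8.01 -0.1 ]
184 t [ 1.43  0.02 -0.16] a [ 0.03 -9.01 -0.1 ]
185 t [ 1.59  0.02 -0.16] a [  0.03 -10.01  -0.1 ]
186 t [ 1.75  0.02 -0.16] a [  0.03 -11.01  -0.1 ]
187 t [ 1.91  0.02 -0.16] a [  0.03 -12.01  -0.1 ]
188 t [ 2.07  0.02 -0.15] a [  0.03 -13.01  -0.1 ]
189 t [ 2.23  0.02 -0.15] a [  0.03 -14.01  -0.11]
190 t [ 2.39  0.02 -0.13] a [  0.03 -15.01  -0.11]
191 t [ 2.55  0.02 -0.12] a [  0.02 -16.01  -0.11]
192 t [ 2.71  0.02 -0.1 ] a [  0.02 -17.01  -0.11]
193 t [ 2.87  0.02 -0.09] a [  0.02 -18.01  -0.11]
194 t [ 3.02  0.02 -0.06] a [  0.02 -19.01  -0.11]
195 t [ 3.18  0.02 -0.04] a [  0.02 -20.01  -0.11]
196 t [ 3.34  0.02 -0.01] a [  0.02 -21.01  -0.11]
197 t [3.5  0.01 0.02] a [  0.02 -22.01  -0.11]
198 t [3.65 0.01 0.05] a [  0.02 -23.01  -0.11]
199 t [3.81 0.01 0.09] a [  0.02 -24.01  -0.11]
200 t [3.96 0.01 0.12] a [  0.02 -25.01  -0.11]
201 t [4.12 0.01 0.16] a [  0.01 -26.01  -0.11]
```

Request:
{"api": "play_rows", "payload": {
  "steps": [
    {"claw":0,"tx":0.16,"ty":0,"tz":-0.03,"ax":0,"ay":-1,"az":0},
    {"claw":0,"tx":0.32,"ty":0,"tz":-0.06,"ax":0,"ay":-2,"az":0},
    {"claw":0,"tx":0.48,"ty":0,"tz":-0.08,"ax":0,"ay":-3,"az":0}
  ]
}}

```text
time: 5.47
eef_pos: [0.4812, 0.1078, 0.1865]
tcp_rot: [-0.491, 0.508, -0.508, 0.492]
contact_force: [0.7, 2.3, 1.1]
opening: 0.002
```

Request:
{"api": "play_rows", "payload": {
  "steps": [
    {"claw":0,"tx":0.16,"ty":0,"tz":-0.03,"ax":0,"ay":-1,"az":0},
    {"claw":0,"tx":0.32,"ty":0,"tz":-0.06,"ax":0,"ay":-2,"az":0}
  ]
}}

```text
time: 5.63
eef_pos: [0.4805, 0.1045, 0.1864]
tcp_rot: [-0.5, 0.5, -0.5, 0.5]
contact_force: [2.2, 3.2, 2.3]
opening: 0.0
```

Request:
{"api": "play_rows", "payload": {
  "steps": [
    {"claw":0,"tx":0.16,"ty":0,"tz":-0.03,"ax":0,"ay":-1,"az":0},
    {"claw":0,"tx":0.32,"ty":0,"tz":-0.06,"ax":0,"ay":-2,"az":0}
  ]
}}

```text
time: 5.8
eef_pos: [0.4799, 0.1012, 0.1863]
tcp_rot: [0.509, -0.491, 0.491, -0.509]
contact_force: [1.2, 2.6, 1.8]
opening: 0.001
```

Request:
{"api": "play_rows", "payload": {
  "steps": [
    {"claw":0,"tx":0.16,"ty":0,"tz":-0.03,"ax":0,"ay":-1,"az":0},
    {"claw":0,"tx":0.32,"ty":0,"tz":-0.06,"ax":0,"ay":-2,"az":0}
  ]
}}

```text
time: 5.97
eef_pos: [0.4794, 0.0979, 0.1863]
tcp_rot: [0.518, -0.482, 0.482, -0.518]
contact_force: [1.7, 2.2, 0.6]
opening: 0.002
```

Request:
{"api": "play_rows", "payload": {
  "steps": [
    {"claw":0,"tx":0.16,"ty":0,"tz":-0.03,"ax":0,"ay":-1,"az":0},
    {"claw":0,"tx":0.32,"ty":0,"tz":-0.06,"ax":0,"ay":-2,"az":0}
  ]
}}

```text
time: 6.13
eef_pos: [0.479, 0.0947, 0.1863]
tcp_rot: [0.526, -0.473, 0.473, -0.526]
contact_force: [1.3, 3.3, 1.7]
opening: 0.002
```

Still free at θ≈186°.

Request:
{"api": "play_rows", "payload": {
  "steps": [
    {"claw":0,"tx":0.16,"ty":0,"tz":-0.03,"ax":0,"ay":-1,"az":0},
    {"claw":0,"tx":0.32,"ty":0,"tz":-0.06,"ax":0,"ay":-2,"az":0}
  ]
}}

```text
time: 6.3
eef_pos: [0.4787, 0.0915, 0.1863]
tcp_rot: [0.534, -0.464, 0.463, -0.534]
contact_force: [1.5, 3.8, 1.3]
opening: -0.003
```

Run:
```python
from h import *
import io,contextlib
with contextlib.redirect_stdout(io.StringIO()):
    commit(.48,0,-.08,0,-3,0)
    for _ in range(4): commit(.32,0,-.06,0,-2,0)
commit(.32,0,-.06,0,-2,0)
for th in np.arange(189,202,1):
    p,x=arc(PB,th,.017,.187); print(th,end=' '); row(p,x-360)
```

```text
t 6.3 cmd [0.4787 0.0914 0.1872] meas [0.4787 0.0915 0.1863] F [1.5272 3.8355 1.2655] q [-0.0198 -0.0917  2.0701  0.0001  1.1634 -0.1611] op -0.003410871753092507
rot err deg [ 0.0049 -0.1013 -0.1016] xdir -82.00505617870114
189 t [0.13 0.02 0.01] a [ 0.01 -1.01 -0.11]
190 t [ 0.29  0.02 -0.02] a [ 0.01 -2.01 -0.11]
191 t [ 0.45  0.02 -0.04] a [ 0.01 -3.01 -0.11]
192 t [ 0.61  0.02 -0.06] a [ 0.01 -4.01 -0.11]
193 t [ 0.77  0.02 -0.08] a [ 0.01 -5.01 -0.11]
194 t [ 0.92  0.02 -0.09] a [ 0.01 -6.01 -0.11]
195 t [ 1.08  0.02 -0.1 ] a [ 0.01 -7.01 -0.11]
196 t [ 1.24  0.02 -0.11] a [ 0.01 -8.01 -0.11]
197 t [ 1.4   0.01 -0.12] a [ 0.01 -9.01 -0.11]
198 t [ 1.56  0.01 -0.12] a [  0.01 -10.01  -0.11]
199 t [ 1.72  0.01 -0.12] a [  0.   -11.01  -0.11]
200 t [ 1.88  0.01 -0.12] a [  0.   -12.01  -0.11]
201 t [ 2.04  0.01 -0.12] a [  0.   -13.01  -0.11]
```

Request:
{"api": "play_rows", "payload": {
  "steps": [
    {"claw":0,"tx":0.08,"ty":0,"tz":0,"ax":0,"ay":-0.5,"az":0},
    {"claw":0,"tx":0.15,"ty":0,"tz":0,"ax":0,"ay":-1,"az":0}
  ]
}}

```text
time: 6.47
eef_pos: [0.4787, 0.09, 0.1862]
tcp_rot: [0.538, -0.459, 0.459, -0.538]
contact_force: [-0.3, 2.3, 1.5]
opening: -0.001
```

Request:
{"api": "play_rows", "payload": {
  "steps": [
    {"claw":0,"tx":0.08,"ty":0,"tz":-0.01,"ax":0,"ay":-0.5,"az":0},
    {"claw":0,"tx":0.16,"ty":0,"tz":-0.02,"ax":0,"ay":-1,"az":0}
  ]
}}

```text
time: 6.63
eef_pos: [0.4787, 0.0884, 0.1862]
tcp_rot: [0.542, -0.455, 0.454, -0.542]
contact_force: [-1.5, 2.7, 2.0]
opening: -0.0
```

Request:
{"api": "play_rows", "payload": {
  "steps": [
    {"claw":0,"tx":0.08,"ty":0,"tz":-0.01,"ax":0,"ay":-0.5,"az":0},
    {"claw":0,"tx":0.16,"ty":0,"tz":-0.02,"ax":0,"ay":-1,"az":0}
  ]
}}

```text
time: 6.8
eef_pos: [0.4788, 0.0868, 0.1862]
tcp_rot: [0.546, -0.45, 0.449, -0.546]
contact_force: [-0.7, 2.3, 1.7]
opening: 0.002
```

Request:
{"api": "play_rows", "payload": {
  "steps": [
    {"claw":0,"tx":0.08,"ty":0,"tz":-0.01,"ax":0,"ay":-0.5,"az":0},
    {"claw":0,"tx":0.16,"ty":0,"tz":-0.02,"ax":0,"ay":-1,"az":0}
  ]
}}

```text
time: 6.97
eef_pos: [0.4789, 0.0852, 0.1862]
tcp_rot: [0.55, -0.445, 0.444, -0.549]
contact_force: [-1.3, 3.1, 1.2]
opening: -0.0
```

Request:
{"api": "play_rows", "payload": {
  "steps": [
    {"claw":0,"tx":0.08,"ty":0,"tz":-0.01,"ax":0,"ay":-0.5,"az":0},
    {"claw":0,"tx":0.16,"ty":0,"tz":-0.02,"ax":0,"ay":-1,"az":0}
  ]
}}

```text
time: 7.13
eef_pos: [0.4791, 0.0836, 0.1861]
tcp_rot: [0.554, -0.44, 0.44, -0.553]
contact_force: [-1.9, 2.3, 2.3]
opening: 0.007
```

Request:
{"api": "play_rows", "payload": {
  "steps": [
    {"claw":0,"tx":0.08,"ty":0,"tz":-0.01,"ax":0,"ay":-0.5,"az":0},
    {"claw":0,"tx":0.16,"ty":0,"tz":-0.02,"ax":0,"ay":-1,"az":0}
  ]
}}

```text
time: 7.3
eef_pos: [0.4793, 0.082, 0.1861]
tcp_rot: [0.558, -0.435, 0.435, -0.557]
contact_force: [-2.5, 2.5, 1.6]
opening: 0.0
```

Run:
```python
from h import *
import io,contextlib
with contextlib.redirect_stdout(io.StringIO()):
    commit(.15,0,0,0,-1,0)
    for _ in range(5): commit(.16,0,-.02,0,-1,0)
grab('wrist','wrist3'); commit()
W=pts('wrist','wrist3').reshape(480,640,3)
q=W[250:400,320:640].reshape(-1,3); q=q[(q[:,2]>.168)&(q[:,2]<.178)&(np.hypot(q[:,0]-.5705,q[:,1]-.0874)<.1)]
vx,vy,x,y=cv2.fitLine(q[:,:2].astype(np.float32),cv2.DIST_HUBER,0,1e-4,1e-4).ravel(); print(len(q),np.degrees(np.arctan2(vy,vx)),x,y)
for th in np.arange(194,202,1):
    p,x=arc(PB,th,.017,.187); print(th,end=' '); row(p,x-360)
```

```text
t 7.35 cmd [0.4794 0.0819 0.1872] meas [0.4794 0.0819 0.1861] F [-1.6566  2.2222  1.7967] q [-0.0398 -0.0938  2.0724 -0.0002  1.1638 -0.285 ] op 0.004276138151059552
rot err deg [-0.0385 -0.061  -0.1079] xdir -76.00504569448972
2830 16.39657 0.54992414 0.08448506
194 t [-0.03  0.02 -0.03] a [ 0.   -0.01 -0.11]
195 t [ 0.12  0.02 -0.06] a [ 0.   -1.01 -0.11]
196 t [ 0.28  0.02 -0.08] a [ 0.   -2.01 -0.11]
197 t [ 0.44  0.01 -0.11] a [ 0.   -3.01 -0.11]
198 t [ 0.6   0.01 -0.13] a [-0.   -4.01 -0.11]
199 t [ 0.76  0.01 -0.14] a [-0.   -5.01 -0.11]
200 t [ 0.92  0.01 -0.16] a [-0.   -6.01 -0.11]
201 t [ 1.08  0.01 -0.17] a [-0.   -7.01 -0.11]
```

View pics/wrist3.png

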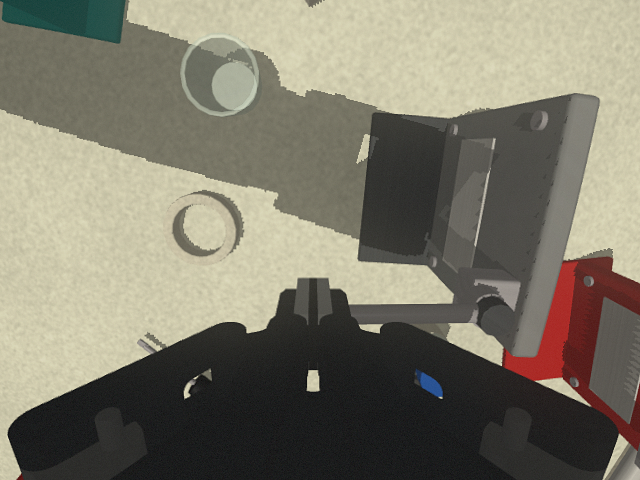

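Request:
{"api": "play_rows", "payload": {
  "steps": [
    {"claw":0,"tx":0.08,"ty":0,"tz":-0.01,"ax":0,"ay":-0.5,"az":0},
    {"claw":0,"tx":0.16,"ty":0,"tz":-0.02,"ax":0,"ay":-1,"az":0}
  ]
}}

```text
time: 7.52
eef_pos: [0.4795, 0.0804, 0.1862]
tcp_rot: [0.561, -0.43, 0.43, -0.561]
contact_force: [-2.8, 2.8, 2.1]
opening: -0.006
```

Request:
{"api": "play_rows", "payload": {
  "steps": [
    {"claw":0,"tx":0.08,"ty":0,"tz":-0.01,"ax":0,"ay":-0.5,"az":0},
    {"claw":0,"tx":0.16,"ty":0,"tz":-0.02,"ax":0,"ay":-1,"az":0}
  ]
}}

```text
time: 7.68
eef_pos: [0.4798, 0.0788, 0.1862]
tcp_rot: [0.565, -0.426, 0.425, -0.565]
contact_force: [-2.1, 1.7, 1.2]
opening: 0.0
```

Request:
{"api": "play_rows", "payload": {
  "steps": [
    {"claw":0,"tx":0.08,"ty":0,"tz":-0.01,"ax":0,"ay":-0.5,"az":0},
    {"claw":0,"tx":0.16,"ty":0,"tz":-0.02,"ax":0,"ay":-1,"az":0}
  ]
}}

```text
time: 7.85
eef_pos: [0.48, 0.0772, 0.1862]
tcp_rot: [0.569, -0.421, 0.42, -0.568]
contact_force: [-2.8, 2.7, 1.9]
opening: -0.002
```

Request:
{"api": "play_rows", "payload": {
  "steps": [
    {"claw":0,"tx":0.08,"ty":0,"tz":-0.02,"ax":0,"ay":-0.5,"az":0},
    {"claw":0,"tx":0.16,"ty":0,"tz":-0.03,"ax":0,"ay":-1,"az":0}
  ]
}}

```text
time: 8.02
eef_pos: [0.4803, 0.0756, 0.1862]
tcp_rot: [0.572, -0.416, 0.415, -0.572]
contact_force: [-2.8, 1.7, 0.7]
opening: 0.001
```

Request:
{"api": "play_rows", "payload": {
  "steps": [
    {"claw":0,"tx":0.08,"ty":0,"tz":-0.02,"ax":0,"ay":-0.5,"az":0},
    {"claw":0,"tx":0.16,"ty":0,"tz":-0.03,"ax":0,"ay":-1,"az":0}
  ]
}}

```text
time: 8.18
eef_pos: [0.4804, 0.0744, 0.1862]
tcp_rot: [-0.576, 0.411, -0.41, 0.576]
contact_force: [-3.0, 5.4, 1.5]
opening: -0.003
```

Request:
{"api": "play_rows", "payload": {
  "steps": [
    {"claw":0,"tx":0.08,"ty":0,"tz":-0.02,"ax":0,"ay":-0.5,"az":0},
    {"claw":0,"tx":0.16,"ty":0,"tz":-0.03,"ax":0,"ay":-1,"az":0}
  ]
}}

```text
time: 8.35
eef_pos: [0.4803, 0.0737, 0.1861]
tcp_rot: [-0.579, 0.407, -0.404, 0.58]
contact_force: [-4.2, 7.9, 0.4]
opening: -0.003
```

Request:
{"api": "play_rows", "payload": {
  "steps": [
    {"claw":0,"tx":0.08,"ty":0,"tz":0,"ax":0,"ay":0,"az":0},
    {"claw":0,"tx":0.14,"ty":0,"tz":0,"ax":0,"ay":0,"az":0},
    {"claw":0,"tx":0.14,"ty":0,"tz":0,"ax":0,"ay":0,"az":0}
  ]
}}

```text
time: 8.6
eef_pos: [0.4804, 0.0732, 0.186]
tcp_rot: [-0.578, 0.408, -0.404, 0.58]
contact_force: [-4.0, 8.5, 1.2]
opening: 0.002
```

Request:
{"api": "play_rows", "payload": {
  "steps": [
    {"claw":0,"tx":0.1,"ty":0,"tz":0,"ax":0,"ay":0,"az":0},
    {"claw":0,"tx":0.1,"ty":0,"tz":0,"ax":0,"ay":0,"az":0},
    {"claw":0,"tx":0.1,"ty":0,"tz":0,"ax":0,"ay":0,"az":0}
  ]
}}

```text
time: 8.85
eef_pos: [0.4805, 0.0728, 0.186]
tcp_rot: [-0.578, 0.408, -0.403, 0.58]
contact_force: [-4.8, 9.8, 2.2]
opening: -0.002
```

Request:
{"api": "play_rows", "payload": {
  "steps": [
    {"claw":0,"tx":0.08,"ty":0,"tz":0,"ax":0,"ay":0,"az":0},
    {"claw":0,"tx":0.08,"ty":0,"tz":0,"ax":0,"ay":0,"az":0},
    {"claw":0,"tx":0.08,"ty":0,"tz":0,"ax":0,"ay":0,"az":0},
    {"claw":0,"tx":0.08,"ty":0,"tz":0,"ax":0,"ay":0,"az":0},
    {"claw":0,"tx":0.08,"ty":0,"tz":0,"ax":0,"ay":0,"az":0},
    {"claw":0,"tx":0.08,"ty":0,"tz":0,"ax":0,"ay":0,"az":0},
    {"claw":0,"tx":0.08,"ty":0,"tz":0,"ax":0,"ay":0,"az":0}
  ]
}}

```text
time: 9.43
eef_pos: [0.4806, 0.0725, 0.1859]
tcp_rot: [-0.578, 0.408, -0.403, 0.581]
contact_force: [-4.8, 11.0, 2.4]
opening: 0.0
```

Run:
```python
from h import *
import io,contextlib
with contextlib.redirect_stdout(io.StringIO()):
    for _ in range(3): commit(.16,0,-.02,0,-1,0)
    for _ in range(3): commit(.16,0,-.03,0,-1,0)
    commit(.14);commit(.1);commit(.08)
commit()
```

```text
t 9.4333 cmd [0.4818 0.0692 0.1871] meas [0.4806 0.0725 0.1859] F [-4.7556 10.9888  2.3682] q [-0.0632 -0.0932  2.0722  0.0082  1.1666 -0.4153] op 0.0001617367934556745
rot err deg [-0.0484  0.0108  0.3793] xdir -70.00503506236538
```

Request:
{"api": "play_rows", "payload": {
  "steps": [
    {"claw":0,"tx":-0.5,"ty":0,"tz":0,"ax":0,"ay":0,"az":0},
    {"claw":0,"tx":-2,"ty":0,"tz":0,"ax":0,"ay":0,"az":0},
    {"claw":0,"tx":-3,"ty":0,"tz":0,"ax":0,"ay":0,"az":0},
    {"claw":0,"tx":-3,"ty":-4,"tz":0,"ax":0,"ay":0,"az":0},
    {"claw":0,"tx":-3,"ty":-8,"tz":0,"ax":0,"ay":0,"az":0},
    {"claw":0,"tx":-3,"ty":-12,"tz":0,"ax":0,"ay":0,"az":0},
    {"claw":0,"tx":-3,"ty":-12,"tz":0,"ax":0,"ay":0,"az":0}
  ]
}}

```text
time: 10.02
eef_pos: [0.4759, 0.0974, 0.3167]
tcp_rot: [-0.576, 0.4, -0.411, 0.583]
contact_force: [0.6, 1.0, 0.9]
opening: 0.0
```

Run:
```python
from h import *
commit(-3,-12,0)
row([.5735,-.183,.30],-84.5)
```

```text
t 10.0167 cmd [0.4716 0.0972 0.3072] meas [0.4759 0.0974 0.3167] F [0.6014 1.0469 0.9318] q [-0.0067 -0.2094  1.9333 -0.0014  1.3989 -0.3562] op 0.000282674945912924
rot err deg [ 0.9729 -0.0481 -0.558 ] xdir -70.00503506236538
t [29.82  0.66 -0.01] a [ 0.01 14.49 -0.11]
```

Request:
{"api": "play_rows", "payload": {
  "steps": [
    {"claw":3.2,"tx":29.8,"ty":0.6,"tz":0,"ax":0,"ay":14.5,"az":0},
    {"claw":3.2,"tx":29.8,"ty":0.6,"tz":0,"ax":0,"ay":14.5,"az":0},
    {"claw":3.2,"tx":29.8,"ty":0.6,"tz":0,"ax":0,"ay":14.5,"az":0},
    {"claw":3.2,"tx":29.8,"ty":0.6,"tz":0,"ax":0,"ay":14.5,"az":0},
    {"claw":3.2,"tx":29.8,"ty":0.6,"tz":0,"ax":0,"ay":14.5,"az":0},
    {"claw":3.2,"tx":29.8,"ty":0.6,"tz":0,"ax":0,"ay":14.5,"az":0},
    {"claw":3.2,"tx":29.8,"ty":0.6,"tz":0,"ax":0,"ay":14.5,"az":0},
    {"claw":3.2,"tx":29.8,"ty":0.6,"tz":0,"ax":0,"ay":14.5,"az":0},
    {"claw":3.2,"tx":29.8,"ty":0.6,"tz":0,"ax":0,"ay":14.5,"az":0},
    {"claw":3.2,"tx":29.8,"ty":0.6,"tz":0,"ax":0,"ay":14.5,"az":0},
    {"claw":3.2,"tx":29.8,"ty":0.6,"tz":0,"ax":0,"ay":14.5,"az":0}
  ]
}}

```text
time: 10.93
eef_pos: [0.5734, -0.1813, 0.3003]
tcp_rot: [-0.524, 0.475, -0.475, 0.524]
contact_force: [0.6, -0.0, -0.9]
opening: 0.374
```

Run:
```python
from h import *
commit(29.8,.6,0,0,14.5,0)
s,im,d,m=grab('wrist','wrist4'); grab('top','top4')
commit()
W=pts('wrist','wrist4').reshape(480,640,3)
q=W[200:480,200:450].reshape(-1,3)
t=q[(q[:,2]>.218)&(q[:,2]<.23)&(np.hypot(q[:,0]-.573,q[:,1]+.183)<.03)]
print(len(t),t.mean(0) if len(t) else 0, cv2.minAreaRect(t[:,:2].astype(np.float32)) if len(t) else 0, np.percentile(t[:,2],[5,50,95]))
```

```text
t 10.9333 cmd [ 0.5735 -0.1828  0.3006] meas [ 0.5734 -0.1813  0.3003] F [ 0.6452 -0.0285 -0.8508] q [-0.4747  0.0801  1.6877  0.      1.3737 -0.5719] op 0.37422828944550257
rot err deg [ 0.0276 -0.0753 -0.11  ] xdir -84.50506039382367
t 11.0333 cmd [ 0.5735 -0.1828  0.3006] meas [ 0.5735 -0.1808  0.3007] F [-0.8627  0.2781  1.2284] q [-0.4741  0.0794  1.6878 -0.      1.3737 -0.5721] op 0.37202452030169203
rot err deg [ 0.0527 -0.1221 -0.1289] xdir -84.50506039382367
783 [ 0.5742 -0.1844  0.2246] ((0.5743085145950317, -0.18545940518379211), (0.011959613300859928, 0.02998054027557373), 8.542265892028809) [0.2227 0.2248 0.2259]
```

View pics/wrist4.png

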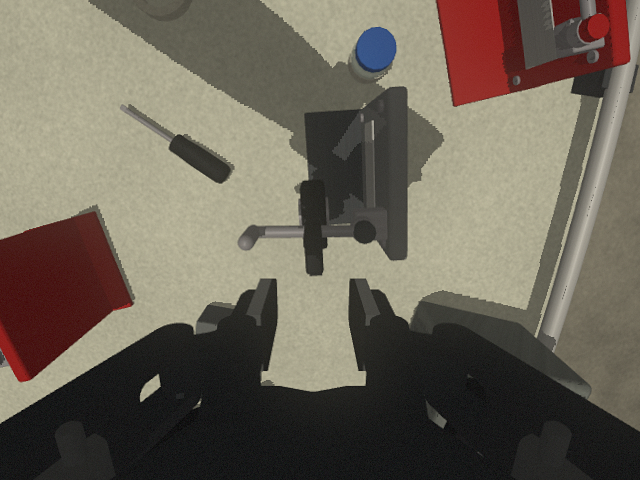

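View pics/top4.png

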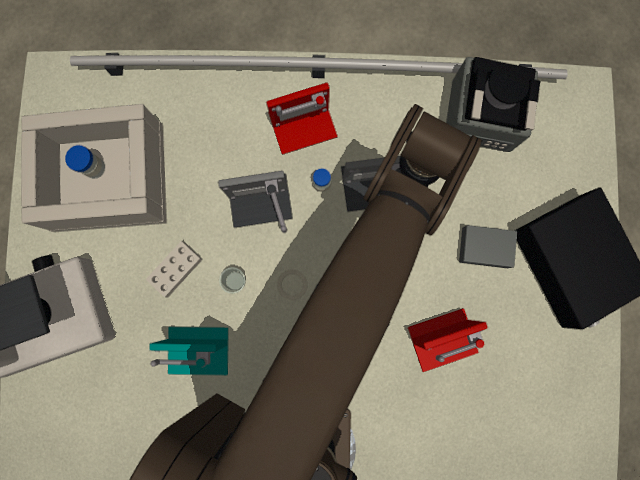

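Run:
```python
from h import *
W=pts('top','top4').reshape(480,640,3)
P=W[165:240,212:300].reshape(-1,3)
t=P[(P[:,2]>.196)&(P[:,2]<.22)]; print('tipb',len(t),t.mean(0)); d=t.mean(0)[:2]-PB; print(np.degrees(np.arctan2(d[1],d[0]))%360,np.linalg.norm(d))
q=P[(P[:,2]>.170)&(P[:,2]<.178)&(np.hypot(P[:,0]-PB[0],P[:,1]-PB[1])>.02)&(np.hypot(P[:,0]-PB[0],P[:,1]-PB[1])<.085)&(P[:,0]<.555)]
vx,vy,x,y=cv2.fitLine(q[:,:2].astype(np.float32),cv2.DIST_HUBER,0,1e-4,1e-4).ravel(); print('arm b',len(q),np.degrees(np.arctan2(vy,vx)),x,y)
W=pts('wrist','wrist4').reshape(480,640,3); 
P=W[180:290,230:400].reshape(-1,3)
hub=W[226:236,358:370].reshape(-1,3); print('hub a',hub.mean(0))
t=P[(P[:,2]>.2)&(P[:,2]<.215)&(P[:,0]<.54)]; print('tipa',len(t),t.mean(0),t.min(0),t.max(0))
q=P[(P[:,2]>.170)&(P[:,2]<.1765)&(P[:,0]<.56)&(P[:,0]>.535)]
vx,vy,x,y=cv2.fitLine(q[:,:2].astype(np.float32),cv2.DIST_HUBER,0,1e-4,1e-4).ravel(); print('arm a',len(q),np.degrees(np.arctan2(vy,vx)),x,y)
row([.5743,-.1855,.191],-81.5)
```

```text
tipb 31 [0.4848 0.0573 0.2052]
199.33946760042852 0.0907800757607002
arm b 117 20.053679 0.5264839 0.07179557
hub a [nan nan nan]
tipa 226 [ 0.5258 -0.1877  0.206 ] [ 0.5195 -0.1938  0.2   ] [ 0.5312 -0.1828  0.2093]
arm a 378 8.075134 0.54726845 -0.18558286
t [ 0.3  10.96  0.06] a [ 0.02 -3.01 -0.11]
```

Request:
{"api": "play_rows", "payload": {
  "steps": [
    {"claw":3.2,"tx":0.4,"ty":2,"tz":0.1,"ax":0,"ay":-3,"az":0},
    {"claw":3.2,"tx":0.4,"ty":4.5,"tz":0.1,"ax":0,"ay":-3,"az":0},
    {"claw":3.2,"tx":0.4,"ty":7,"tz":0.1,"ax":0,"ay":-3,"az":0},
    {"claw":3.2,"tx":0.4,"ty":9,"tz":0.1,"ax":0,"ay":-3,"az":0},
    {"claw":3.2,"tx":0.4,"ty":10,"tz":0.1,"ax":0,"ay":-3,"az":0},
    {"claw":3.2,"tx":0.4,"ty":10.7,"tz":0.1,"ax":0,"ay":-3,"az":0},
    {"claw":3.2,"tx":0.4,"ty":10.7,"tz":0.1,"ax":0,"ay":-3,"az":0},
    {"claw":3.2,"tx":0.4,"ty":10.7,"tz":0.1,"ax":0,"ay":-3,"az":0}
  ]
}}

```text
time: 11.7
eef_pos: [0.5755, -0.1861, 0.1945]
tcp_rot: [-0.536, 0.461, -0.462, 0.536]
contact_force: [0.6, -0.3, 0.4]
opening: 0.375
```

Run:
```python
from h import *
commit(.4,10.7,.1,0,-3,0)
s,im,d,m=grab('wrist','wrist5'); commit()
```

```text
t 11.7 cmd [ 0.5748 -0.1865  0.1936] meas [ 0.5755 -0.1861  0.1945] F [ 0.6156 -0.2681  0.393 ] q [-0.4803  0.1652  1.7894 -0.      1.1852 -0.6293] op 0.3747534539696694
rot err deg [ 0.0939 -0.0421 -0.1673] xdir -81.50505532196854
t 11.75 cmd [ 0.5748 -0.1865  0.1936] meas [ 0.5758 -0.1864  0.1951] F [0.8052 0.0897 0.4986] q [-0.4806  0.1648  1.7887 -0.      1.1852 -0.6294] op 0.36781566660267034
rot err deg [ 0.1488 -0.0313 -0.2074] xdir -81.50505532196854
```

View pics/wrist5.png

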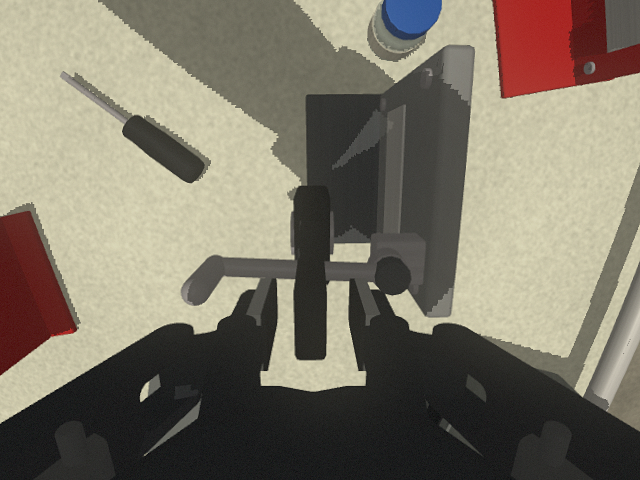

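Request:
{"api": "play_rows", "payload": {
  "grip_force": 25,
  "steps": [
    {"claw":2.2,"tx":0,"ty":0,"tz":0,"ax":0,"ay":0,"az":0},
    {"claw":1.6,"tx":0,"ty":0,"tz":0,"ax":0,"ay":0,"az":0},
    {"claw":1.4,"tx":0,"ty":0,"tz":0,"ax":0,"ay":0,"az":0},
    {"claw":1.2,"tx":0,"ty":0,"tz":0,"ax":0,"ay":0,"az":0},
    {"claw":1.0,"tx":0,"ty":0,"tz":0,"ax":0,"ay":0,"az":0},
    {"claw":0.6,"tx":0,"ty":0,"tz":0,"ax":0,"ay":0,"az":0},
    {"claw":0.6,"tx":0,"ty":0,"tz":0,"ax":0,"ay":0,"az":0},
    {"claw":0.6,"tx":0,"ty":0,"tz":0,"ax":0,"ay":0,"az":0}
  ]
}}

```text
time: 12.42
eef_pos: [0.575, -0.1866, 0.1939]
tcp_rot: [0.536, -0.461, 0.462, -0.536]
contact_force: [-1.7, -0.8, 2.7]
opening: 0.136
```

Run:
```python
from h import *
commit()
```

```text
t 12.4167 cmd [ 0.5748 -0.1865  0.1936] meas [ 0.575  -0.1866  0.1939] F [-1.7282 -0.8011  2.7195] q [-0.4813  0.1658  1.79   -0.0005  1.1855 -0.6294] op 0.1364920565323977
rot err deg [ 0.0173 -0.0009 -0.1402] xdir -81.50505532196854
```

Request:
{"api": "play_rows", "payload": {
  "steps": [
    {"claw":0.6,"tx":0,"ty":-0.2,"tz":0,"ax":0,"ay":0,"az":0},
    {"claw":0.6,"tx":0,"ty":-0.6,"tz":0,"ax":0,"ay":0,"az":0},
    {"claw":0.6,"tx":0,"ty":-1.1,"tz":0,"ax":0,"ay":0,"az":0},
    {"claw":0.6,"tx":0,"ty":-1.6,"tz":0,"ax":0,"ay":0,"az":0},
    {"claw":0.6,"tx":0,"ty":-2.1,"tz":0,"ax":0,"ay":0,"az":0},
    {"claw":0.6,"tx":0,"ty":-2.6,"tz":0,"ax":0,"ay":0,"az":0},
    {"claw":0.6,"tx":0,"ty":-3.1,"tz":0,"ax":0,"ay":0,"az":0},
    {"claw":0.6,"tx":0,"ty":-3.6,"tz":0,"ax":0,"ay":0,"az":0},
    {"claw":0.6,"tx":0,"ty":-3.9,"tz":0,"ax":0,"ay":0,"az":0},
    {"claw":0.6,"tx":0,"ty":-4.05,"tz":0,"ax":0,"ay":0,"az":0},
    {"claw":0.6,"tx":0,"ty":-4.05,"tz":0,"ax":0,"ay":0,"az":0}
  ]
}}

```text
time: 13.33
eef_pos: [0.5752, -0.1864, 0.2344]
tcp_rot: [-0.536, 0.461, -0.462, 0.536]
contact_force: [0.1, 0.3, -1.6]
opening: 0.14
```

Run:
```python
from h import *
commit(0,-4.05)
grab('wrist','wrist6');grab('scene','scene6'); commit()
cv2.imwrite('pics/s6c.png',cv2.resize(cv2.imread('pics/scene6.png')[200:380,200:440],None,fx=3,fy=3))
a=np.radians(187); u=np.array([np.cos(a),np.sin(a)])
p=np.array([.5748,-.1865])
for s in [.03,.06,.085]: row([*(p+s*u),.2341],-81.5)
```

```text
t 13.3333 cmd [ 0.5749 -0.1866  0.2341] meas [ 0.5752 -0.1864  0.2344] F [ 0.0801  0.2716 -1.5516] q [-0.4811  0.1302  1.7534  0.0001  1.257  -0.6293] op 0.1398514958753466
rot err deg [ 0.0604  0.0018 -0.1371] xdir -81.50505532196854
t 13.4333 cmd [ 0.5749 -0.1866  0.2341] meas [ 0.5749 -0.1862  0.2336] F [-0.4103 -0.0249 -2.19  ] q [-0.4811  0.1308  1.7543  0.      1.2568 -0.6294] op 0.1342131361846999
rot err deg [-0.0015 -0.0008 -0.0956] xdir -81.50505532196854
t [-0.09  0.   -3.  ] a [ 0.01 -0.01 -0.11]
t [-0.17  0.   -6.  ] a [ 0.01 -0.01 -0.11]
t [-0.23  0.   -8.5 ] a [ 0.01 -0.01 -0.11]
```

View pics/wrist6.png

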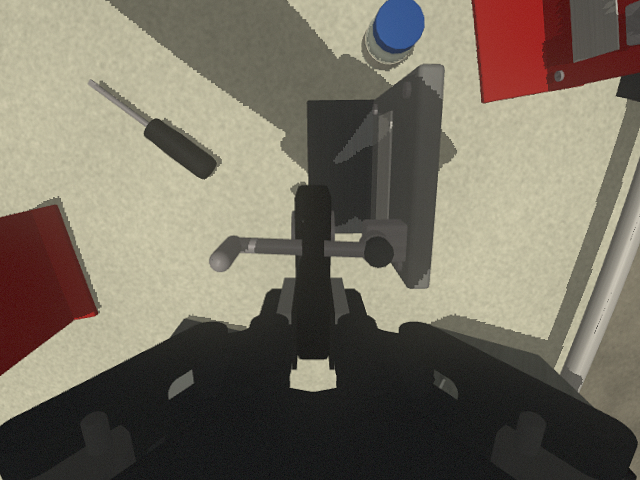

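View pics/s6c.png

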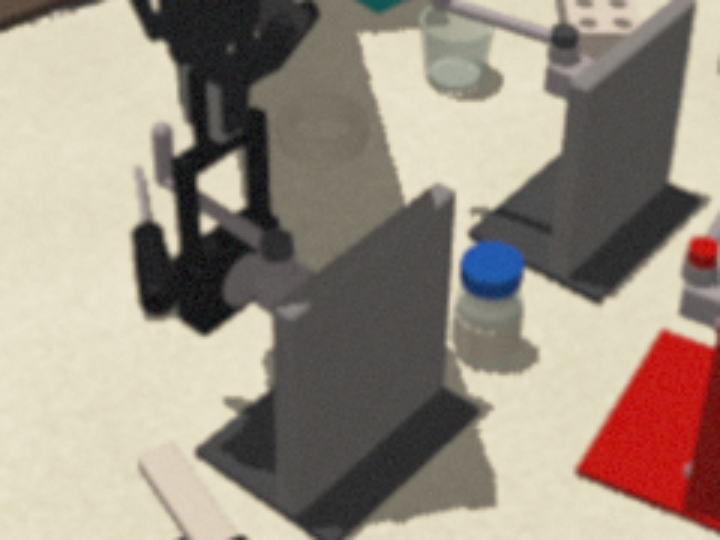

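Request:
{"api": "play_rows", "payload": {
  "steps": [
    {"claw":0.6,"tx":0,"ty":0,"tz":-0.3,"ax":0,"ay":0,"az":0},
    {"claw":0.6,"tx":0,"ty":0,"tz":-1,"ax":0,"ay":0,"az":0},
    {"claw":0.6,"tx":-0.05,"ty":0,"tz":-1.8,"ax":0,"ay":0,"az":0},
    {"claw":0.6,"tx":-0.1,"ty":0,"tz":-2.6,"ax":0,"ay":0,"az":0},
    {"claw":0.6,"tx":-0.1,"ty":0,"tz":-3.4,"ax":0,"ay":0,"az":0},
    {"claw":0.6,"tx":-0.1,"ty":0,"tz":-4.2,"ax":0,"ay":0,"az":0},
    {"claw":0.6,"tx":-0.1,"ty":0,"tz":-5,"ax":0,"ay":0,"az":0},
    {"claw":0.6,"tx":-0.15,"ty":0,"tz":-5.8,"ax":0,"ay":0,"az":0},
    {"claw":0.6,"tx":-0.2,"ty":0,"tz":-6.6,"ax":0,"ay":0,"az":0},
    {"claw":0.6,"tx":-0.2,"ty":0,"tz":-7.4,"ax":0,"ay":0,"az":0},
    {"claw":0.6,"tx":-0.2,"ty":0,"tz":-8.2,"ax":0,"ay":0,"az":0},
    {"claw":0.6,"tx":-0.2,"ty":0,"tz":-9,"ax":0,"ay":0,"az":0}
  ]
}}

```text
time: 14.43
eef_pos: [0.4849, -0.1977, 0.2339]
tcp_rot: [-0.536, 0.462, -0.462, 0.536]
contact_force: [0.5, 0.0, -2.4]
opening: 0.138
```

Run:
```python
from h import *
commit(-.2,0,-9)
th=199.5; a=np.radians(th); u=np.array([np.cos(a),np.sin(a)])
xd=th-180-90
print('out point',PB+.128*u,'in',PB+.043*u)
p0,r0=load()
row([*(PB+.133*u),.2341],xd)
```

```text
t 14.4333 cmd [ 0.4856 -0.1979  0.2341] meas [ 0.4849 -0.1977  0.2339] F [ 0.4781  0.025  -2.3689] q [-0.5811 -0.0524  1.943  -0.      1.2509 -0.7294] op 0.13809967812955223
rot err deg [ 0.0197 -0.002  -0.1137] xdir -81.50505532196854
out point [0.4498 0.0447] in [0.53  0.073]
t [-24.42   0.05  -0.44] a [  0.   -11.01  -0.11]
```

Request:
{"api": "play_rows", "payload": {
  "steps": [
    {"claw":0.6,"tx":-0.8,"ty":0,"tz":0,"ax":0,"ay":0,"az":0},
    {"claw":0.6,"tx":-2.5,"ty":0,"tz":-0.1,"ax":0,"ay":-1,"az":0},
    {"claw":0.6,"tx":-4.8,"ty":0,"tz":-0.2,"ax":0,"ay":-2,"az":0},
    {"claw":0.6,"tx":-7.3,"ty":0,"tz":-0.3,"ax":0,"ay":-3,"az":0},
    {"claw":0.6,"tx":-9.8,"ty":0,"tz":-0.4,"ax":0,"ay":-4,"az":0},
    {"claw":0.6,"tx":-12.3,"ty":0,"tz":-0.4,"ax":0,"ay":-5.5,"az":0},
    {"claw":0.6,"tx":-14.8,"ty":0,"tz":-0.4,"ax":0,"ay":-7,"az":0},
    {"claw":0.6,"tx":-17.3,"ty":0,"tz":-0.4,"ax":0,"ay":-8.5,"az":0},
    {"claw":0.6,"tx":-19.8,"ty":0,"tz":-0.4,"ax":0,"ay":-10,"az":0},
    {"claw":0.6,"tx":-22,"ty":0,"tz":-0.4,"ax":0,"ay":-11,"az":0},
    {"claw":0.6,"tx":-23.6,"ty":0,"tz":-0.4,"ax":0,"ay":-11,"az":0},
    {"claw":0.6,"tx":-24.4,"ty":0,"tz":-0.4,"ax":0,"ay":-11,"az":0}
  ]
}}

```text
time: 15.43
eef_pos: [0.4446, 0.0461, 0.2338]
tcp_rot: [-0.578, 0.407, -0.407, 0.579]
contact_force: [0.6, -0.7, -2.6]
opening: 0.138
```

Run:
```python
from h import *
commit(-24.4,0,-.4,0,-11,0)
grab('wrist','wrist7');grab('scene','scene7'); commit()
cv2.imwrite('pics/s7c.png',cv2.resize(cv2.imread('pics/scene7.png')[140:340,240:480],None,fx=3,fy=3))
W=pts('wrist','wrist7').reshape(480,640,3)
P=W.reshape(-1,3)
t=P[(P[:,2]>.2)&(P[:,2]<.215)&(np.hypot(P[:,0]-.485,P[:,1]-.057)<.015)]; print('tipb',len(t),t.mean(0) if len(t) else'')
q=P[(P[:,2]>.170)&(P[:,2]<.1765)]; r=np.hypot(*(q[:,:2]-PB).T); q=q[(r>.02)&(r<.08)]
print(len(q)); vx,vy,x,y=cv2.fitLine(q[:,:2].astype(np.float32),cv2.DIST_HUBER,0,1e-4,1e-4).ravel(); print('arm b',np.degrees(np.arctan2(vy,vx)),x,y)
```

```text
t 15.4333 cmd [0.4456 0.0428 0.2346] meas [0.4446 0.0461 0.2338] F [ 0.5905 -0.7278 -2.6259] q [-0.1251 -0.2415  2.1094  0.0012  1.2739 -0.4695] op 0.13821639200291208
rot err deg [ 0.011  -0.2132 -0.0408] xdir -70.5050359426503
t 15.5333 cmd [0.4456 0.0428 0.2346] meas [0.4451 0.0448 0.2338] F [-0.0626 -0.0031 -1.384 ] q [-0.1273 -0.2406  2.1087  0.0002  1.2734 -0.4712] op 0.1369892767350075
rot err deg [ 0.0055 -0.2048 -0.1   ] xdir -70.5050359426503
tipb 418 [0.4852 0.0584 0.2059]
1451
arm b 19.429571 0.5260093 0.07225821
```

View pics/wrist7.png

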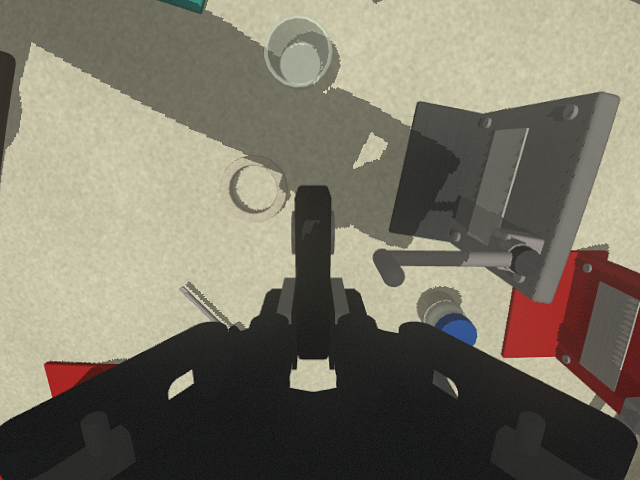

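View pics/s7c.png

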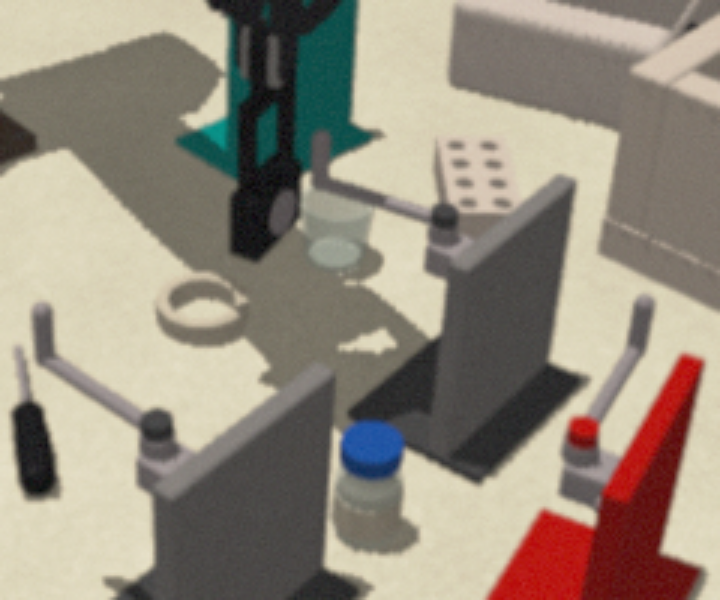

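Request:
{"api": "play_rows", "payload": {
  "steps": [
    {"claw":0.6,"tx":0,"ty":0,"tz":0.4,"ax":0,"ay":0,"az":0},
    {"claw":0.6,"tx":0,"ty":0,"tz":1.1,"ax":0,"ay":0,"az":0},
    {"claw":0.6,"tx":0,"ty":0,"tz":1.9,"ax":0,"ay":0,"az":0},
    {"claw":0.6,"tx":0,"ty":0,"tz":2.7,"ax":0,"ay":0,"az":0},
    {"claw":0.6,"tx":0,"ty":0,"tz":3.5,"ax":0,"ay":0,"az":0},
    {"claw":0.6,"tx":0,"ty":0,"tz":4.3,"ax":0,"ay":0,"az":0},
    {"claw":0.6,"tx":0,"ty":0,"tz":5.1,"ax":0,"ay":0,"az":0},
    {"claw":0.6,"tx":0,"ty":0,"tz":5.9,"ax":0,"ay":0,"az":0},
    {"claw":0.6,"tx":0,"ty":0,"tz":6.7,"ax":0,"ay":0,"az":0},
    {"claw":0.6,"tx":0,"ty":0,"tz":7.5,"ax":0,"ay":0,"az":0},
    {"claw":0.6,"tx":0,"ty":0,"tz":8.3,"ax":0,"ay":0,"az":0},
    {"claw":0.6,"tx":0,"ty":0,"tz":9,"ax":0,"ay":0,"az":0}
  ]
}}

```text
time: 16.53
eef_pos: [0.5313, 0.0735, 0.2338]
tcp_rot: [-0.577, 0.408, -0.408, 0.577]
contact_force: [0.7, -0.2, -1.4]
opening: 0.133
```

Run:
```python
from h import *
commit(0,0,9)
grab('wrist','wrist8');grab('scene','scene8'); commit()
cv2.imwrite('pics/s8c.png',cv2.resize(cv2.imread('pics/scene8.png')[140:340,240:480],None,fx=3,fy=3))
```

```text
t 16.5333 cmd [0.5304 0.0729 0.2346] meas [0.5313 0.0735 0.2338] F [ 0.684  -0.2249 -1.4014] q [-0.0518 -0.0226  1.9142  0.      1.2499 -0.3922] op 0.1328042436824654
rot err deg [-0.0037 -0.0083 -0.1072] xdir -70.5050359426503
t 16.6333 cmd [0.5304 0.0729 0.2346] meas [0.5314 0.0734 0.2338] F [-0.0419 -0.5334 -1.8647] q [-0.0519 -0.0225  1.9141  0.      1.2498 -0.3927] op 0.13688115241515933
rot err deg [ 0.0046 -0.0286 -0.1102] xdir -70.5050359426503
```

View pics/wrist8.png

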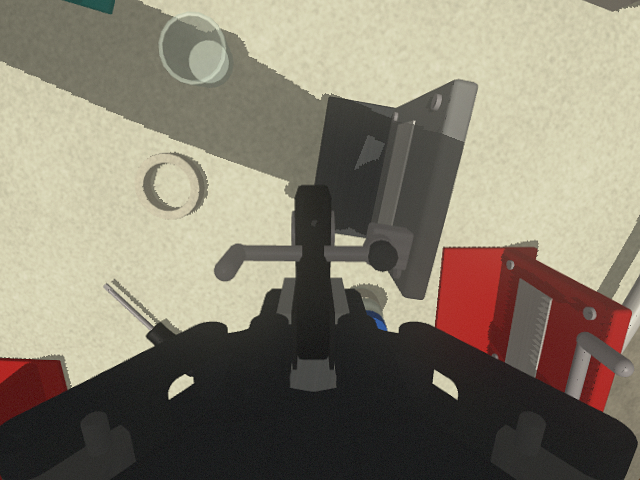

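View pics/s8c.png

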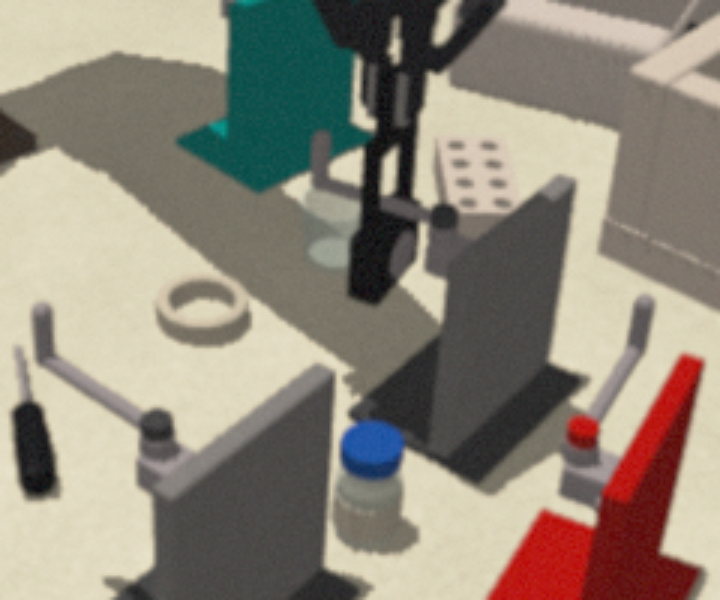

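Request:
{"api": "play_rows", "payload": {
  "steps": [
    {"claw":0.6,"tx":0,"ty":0.3,"tz":0,"ax":0,"ay":0,"az":0},
    {"claw":0.6,"tx":0,"ty":0.8,"tz":0,"ax":0,"ay":0,"az":0},
    {"claw":0.6,"tx":0,"ty":1.3,"tz":0,"ax":0,"ay":0,"az":0},
    {"claw":0.6,"tx":0,"ty":1.8,"tz":0,"ax":0,"ay":0,"az":0},
    {"claw":0.6,"tx":0,"ty":2.3,"tz":0,"ax":0,"ay":0,"az":0},
    {"claw":0.6,"tx":0,"ty":2.8,"tz":0,"ax":0,"ay":0,"az":0},
    {"claw":0.6,"tx":0,"ty":3.2,"tz":0,"ax":0,"ay":0,"az":0},
    {"claw":0.6,"tx":0,"ty":3.5,"tz":0,"ax":0,"ay":0,"az":0},
    {"claw":0.6,"tx":0,"ty":3.7,"tz":0,"ax":0,"ay":0,"az":0},
    {"claw":0.6,"tx":0,"ty":3.7,"tz":0,"ax":0,"ay":0,"az":0}
  ]
}}

```text
time: 17.47
eef_pos: [0.5302, 0.0732, 0.1963]
tcp_rot: [0.578, -0.408, 0.408, -0.577]
contact_force: [-0.9, 0.2, -2.0]
opening: 0.137
```

Request:
{"api": "play_rows", "payload": {
  "steps": [
    {"claw":0.6,"tx":0,"ty":0.1,"tz":0,"ax":0,"ay":0,"az":0},
    {"claw":0.6,"tx":0,"ty":0.2,"tz":0,"ax":0,"ay":0,"az":0},
    {"claw":0.6,"tx":0,"ty":0.2,"tz":0,"ax":0,"ay":0,"az":0}
  ]
}}

```text
time: 17.72
eef_pos: [0.5306, 0.0731, 0.1949]
tcp_rot: [-0.577, 0.408, -0.408, 0.577]
contact_force: [-0.7, -0.7, -2.8]
opening: 0.14
```

Run:
```python
from h import *
commit(0,3.9,0)
```

```text
t 17.7167 cmd [0.5304 0.0729 0.1956] meas [0.5306 0.0731 0.1949] F [-0.652  -0.7401 -2.824 ] q [-0.0525  0.012   1.9533 -0.      1.176  -0.3928] op 0.13989475609578605
rot err deg [ 0.0066 -0.0033 -0.1145] xdir -70.5050359426503
```

Request:
{"api": "play_rows", "payload": {
  "steps": [
    {"claw":0.6,"tx":0,"ty":0.05,"tz":0,"ax":0,"ay":0,"az":0},
    {"claw":0.6,"tx":0,"ty":0.1,"tz":0,"ax":0,"ay":0,"az":0},
    {"claw":0.6,"tx":0,"ty":0.1,"tz":0,"ax":0,"ay":0,"az":0}
  ]
}}

```text
time: 17.97
eef_pos: [0.5307, 0.0731, 0.1943]
tcp_rot: [-0.577, 0.408, -0.408, 0.578]
contact_force: [-0.6, 0.0, -0.9]
opening: 0.133
```

Request:
{"api": "play_rows", "payload": {
  "steps": [
    {"claw":0.6,"tx":0,"ty":0.05,"tz":0,"ax":0,"ay":0,"az":0},
    {"claw":0.6,"tx":0,"ty":0.1,"tz":0,"ax":0,"ay":0,"az":0},
    {"claw":0.6,"tx":0,"ty":0.1,"tz":0,"ax":0,"ay":0,"az":0}
  ]
}}

```text
time: 18.22
eef_pos: [0.5307, 0.0731, 0.1938]
tcp_rot: [-0.577, 0.408, -0.408, 0.578]
contact_force: [-2.3, -0.5, 3.6]
opening: 0.136
```

Request:
{"api": "play_rows", "payload": {
  "steps": [
    {"claw":0.8,"tx":0,"ty":-0.04,"tz":0,"ax":0,"ay":0,"az":0},
    {"claw":1.2,"tx":0,"ty":-0.04,"tz":0,"ax":0,"ay":0,"az":0},
    {"claw":1.4,"tx":0,"ty":-0.04,"tz":0,"ax":0,"ay":0,"az":0},
    {"claw":1.7,"tx":0,"ty":-0.04,"tz":0,"ax":0,"ay":0,"az":0},
    {"claw":2.2,"tx":0,"ty":-0.04,"tz":0,"ax":0,"ay":0,"az":0},
    {"claw":2.8,"tx":0,"ty":-0.04,"tz":0,"ax":0,"ay":0,"az":0},
    {"claw":3.2,"tx":0,"ty":-0.04,"tz":0,"ax":0,"ay":0,"az":0},
    {"claw":3.2,"tx":0,"ty":-0.04,"tz":0,"ax":0,"ay":0,"az":0}
  ]
}}

```text
time: 18.88
eef_pos: [0.5305, 0.0731, 0.1931]
tcp_rot: [0.577, -0.408, 0.408, -0.577]
contact_force: [0.1, -0.0, -0.5]
opening: 0.371
```

Run:
```python
from h import *
commit(0,.2-.04,0)
grab('wrist','wrist9'); commit()
```

```text
t 18.8833 cmd [0.5304 0.0729 0.194 ] meas [0.5305 0.0731 0.1931] F [ 0.0536 -0.0468 -0.4853] q [-0.0526  0.0139  1.9549  0.      1.1729 -0.3928] op 0.37052810610536513
rot err deg [-0.0122 -0.0009 -0.1042] xdir -70.5050359426503
t 18.9333 cmd [0.5304 0.0729 0.194 ] meas [0.5305 0.0732 0.1931] F [-0.2295 -0.1171  0.6692] q [-0.0525  0.0139  1.9548  0.0001  1.1729 -0.3928] op 0.37833053247658605
rot err deg [-0.0067 -0.0001 -0.1048] xdir -70.5050359426503
```

View pics/wrist9.png

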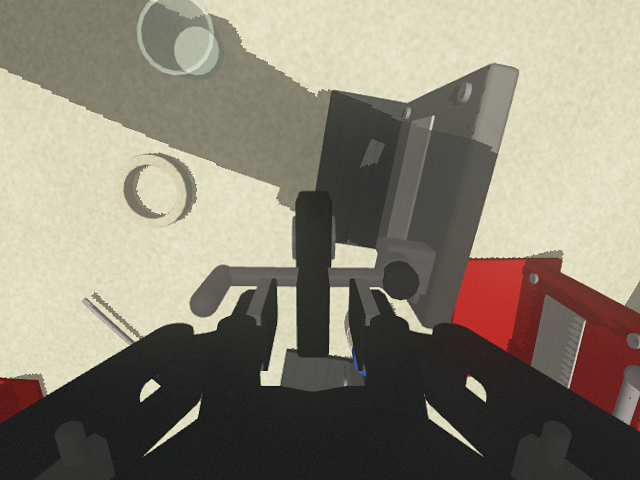

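Request:
{"api": "play_rows", "payload": {
  "steps": [
    {"claw":3.2,"tx":0,"ty":-0.6,"tz":0,"ax":0,"ay":0,"az":0},
    {"claw":3.2,"tx":0,"ty":-1.6,"tz":0,"ax":0,"ay":0,"az":0},
    {"claw":3.2,"tx":0,"ty":-3,"tz":0,"ax":0,"ay":0,"az":0},
    {"claw":3.2,"tx":0,"ty":-5,"tz":0,"ax":0,"ay":0,"az":0},
    {"claw":3.2,"tx":0,"ty":-7.5,"tz":0,"ax":0,"ay":0,"az":0},
    {"claw":3.2,"tx":0,"ty":-10,"tz":0,"ax":0,"ay":0,"az":0},
    {"claw":3.2,"tx":0,"ty":-11.5,"tz":0,"ax":0,"ay":0,"az":0},
    {"claw":3.2,"tx":0,"ty":-11.5,"tz":0,"ax":0,"ay":0,"az":0}
  ]
}}

```text
time: 19.6
eef_pos: [0.5326, 0.0731, 0.3145]
tcp_rot: [-0.576, 0.405, -0.411, 0.579]
contact_force: [0.1, -0.6, 0.7]
opening: 0.376
```

Run:
```python
from h import *
commit(0,-11.5,0)
grab('wrist','wrist10');grab('scene','scene10'); commit()
cv2.imwrite('pics/s10c.png',cv2.resize(cv2.imread('pics/scene10.png')[140:340,240:480],None,fx=3,fy=3))
W=pts('wrist','wrist10').reshape(-1,3)
t=W[(W[:,2]>.215)&(W[:,2]<.23)&(np.hypot(W[:,0]-.53,W[:,1]-.073)<.025)]; print('tab',len(t),cv2.minAreaRect(t[:,:2].astype(np.float32)),np.percentile(t[:,2],[5,50,95]))
p,x=arc(PA,186.5,.037,.30,-1); row(p,x-360)
```

```text
t 19.6 cmd [0.5304 0.0727 0.309 ] meas [0.5326 0.0731 0.3145] F [ 0.078  -0.6346  0.7125] q [-0.0524 -0.0793  1.8218  0.      1.3888 -0.3928] op 0.37587195613627067
rot err deg [ 0.5375 -0.0067 -0.331 ] xdir -70.5050359426503
t 19.7 cmd [0.5304 0.0727 0.309 ] meas [0.5307 0.0731 0.3093] F [-0.8869  0.0287 -1.1097] q [-0.0525 -0.0763  1.8283 -0.      1.3874 -0.3928] op 0.37502502776115726
rot err deg [ 0.1063 -0.0028 -0.1549] xdir -70.5050359426503
tab 727 ((0.5289070010185242, 0.07630666345357895), (0.012002557516098022, 0.029634390026330948), 19.390213012695312) [0.2226 0.2246 0.226 ]
t [ 28.07   0.85 -10.1 ] a [ 0.01 12.99 -0.11]
```

View pics/s10c.png

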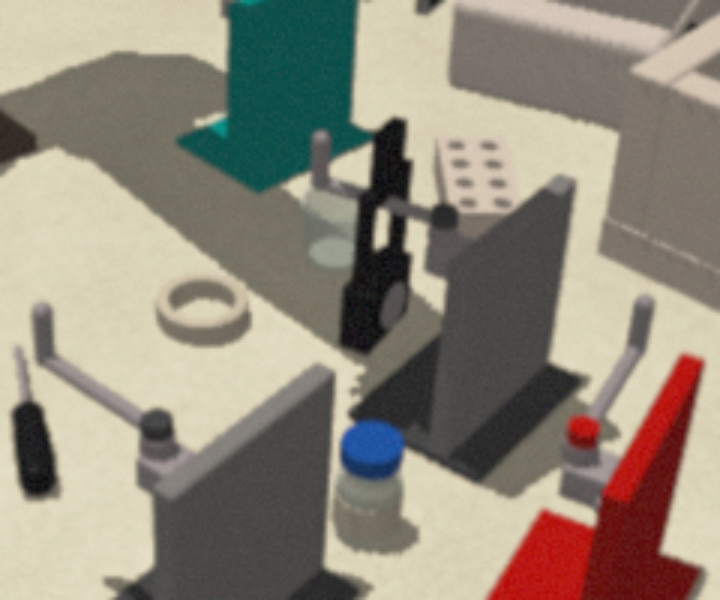

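Request:
{"api": "play_rows", "payload": {
  "steps": [
    {"claw":0,"tx":28.1,"ty":0.8,"tz":-10.1,"ax":0,"ay":13,"az":0},
    {"claw":0,"tx":28.1,"ty":0.8,"tz":-10.1,"ax":0,"ay":13,"az":0},
    {"claw":0,"tx":28.1,"ty":0.8,"tz":-10.1,"ax":0,"ay":13,"az":0},
    {"claw":0,"tx":28.1,"ty":0.8,"tz":-10.1,"ax":0,"ay":13,"az":0},
    {"claw":0,"tx":28.1,"ty":0.8,"tz":-10.1,"ax":0,"ay":13,"az":0},
    {"claw":0,"tx":28.1,"ty":0.8,"tz":-10.1,"ax":0,"ay":13,"az":0},
    {"claw":0,"tx":28.1,"ty":0.8,"tz":-10.1,"ax":0,"ay":13,"az":0},
    {"claw":0,"tx":28.1,"ty":0.8,"tz":-10.1,"ax":0,"ay":13,"az":0},
    {"claw":0,"tx":28.1,"ty":0.8,"tz":-10.1,"ax":0,"ay":13,"az":0},
    {"claw":0,"tx":28.1,"ty":0.8,"tz":-10.1,"ax":0,"ay":13,"az":0},
    {"claw":0,"tx":28.1,"ty":0.8,"tz":-10.1,"ax":0,"ay":13,"az":0},
    {"claw":0,"tx":28.1,"ty":0.8,"tz":-10.1,"ax":0,"ay":13,"az":0}
  ]
}}

```text
time: 20.7
eef_pos: [0.5292, -0.2237, 0.2999]
tcp_rot: [-0.528, 0.471, -0.47, 0.528]
contact_force: [0.5, -0.7, 0.5]
opening: 0.005
```

Run:
```python
from h import *
commit(28.1,.8,-10.1,0,13,0)
grab('wrist','wrist11'); commit()
W=pts('wrist','wrist11').reshape(-1,3)
t=W[(W[:,2]>.202)&(W[:,2]<.215)&(np.hypot(W[:,0]-.525,W[:,1]+.188)<.02)]; print('tip',len(t),t.mean(0),t.min(0),t.max(0))
```

```text
t 20.7 cmd [ 0.529  -0.2258  0.3005] meas [ 0.5292 -0.2237  0.2999] F [ 0.4571 -0.6653  0.4603] q [-0.5766  0.0197  1.7511  0.0004  1.3714 -0.6922] op 0.005219291749781373
rot err deg [-0.0001 -0.1285 -0.066 ] xdir -83.50505872251442
t 20.75 cmd [ 0.529  -0.2258  0.3005] meas [ 0.5293 -0.2237  0.3002] F [ 0.3141 -0.2393 -0.2885] q [-0.5765  0.0195  1.7509  0.0003  1.3714 -0.6923] op -0.0016887925003844476
rot err deg [ 0.0199 -0.1342 -0.0891] xdir -83.50505872251442
tip 217 [ 0.5253 -0.1887  0.2065] [ 0.5198 -0.1944  0.2023] [ 0.5312 -0.1838  0.2102]
```

View pics/wrist11.png

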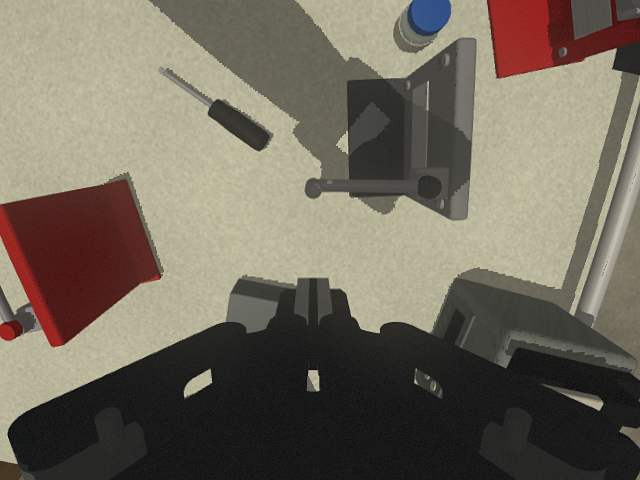

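Request:
{"api": "play_rows", "payload": {
  "steps": [
    {"claw":0,"tx":0,"ty":3,"tz":0,"ax":0,"ay":0,"az":0},
    {"claw":0,"tx":0,"ty":6,"tz":0,"ax":0,"ay":0,"az":0},
    {"claw":0,"tx":0,"ty":9,"tz":0,"ax":0,"ay":0,"az":0},
    {"claw":0,"tx":0,"ty":10.8,"tz":0,"ax":0,"ay":0,"az":0},
    {"claw":0,"tx":0,"ty":11.3,"tz":0,"ax":0,"ay":0,"az":0},
    {"claw":0,"tx":0,"ty":11.3,"tz":0,"ax":0,"ay":0,"az":0},
    {"claw":0,"tx":0,"ty":11.3,"tz":0,"ax":0,"ay":0,"az":0}
  ]
}}

```text
time: 21.33
eef_pos: [0.5298, -0.2252, 0.1886]
tcp_rot: [-0.528, 0.47, -0.471, 0.528]
contact_force: [-0.4, 0.4, 0.0]
opening: 0.002
```

Run:
```python
from h import *
commit(0,11.3,0)
for th in range(186,150,-3):
    p,x=arc(PA,th,.017,.187,-1); print(th,end=' '); row(p,x-360)
```

```text
t 21.3333 cmd [ 0.5289 -0.2256  0.1875] meas [ 0.5298 -0.2252  0.1886] F [-0.3638  0.3558  0.0394] q [-0.578   0.1074  1.8653  0.      1.1671 -0.6925] op 0.0019002181580225937
rot err deg [ 0.1006 -0.0644 -0.174 ] xdir -83.50505872251442
186 t [-2.09  0.05 -0.02] a [ 0.02  0.49 -0.11]
183 t [-2.56  0.05 -0.09] a [ 0.02  3.49 -0.11]
180 t [-3.04  0.05 -0.14] a [ 0.02  6.49 -0.11]
177 t [-3.52  0.05 -0.16] a [ 0.03  9.49 -0.1 ]
174 t [-4.    0.05 -0.16] a [ 0.03 12.49 -0.1 ]
171 t [-4.48  0.06 -0.13] a [ 0.03 15.49 -0.1 ]
168 t [-4.95  0.06 -0.08] a [ 0.03 18.49 -0.1 ]
165 t [-5.43  0.06 -0.  ] a [ 0.04 21.49 -0.1 ]
162 t [-5.89  0.06  0.1 ] a [ 0.04 24.49 -0.1 ]
159 t [-6.36  0.06  0.23] a [ 0.04 27.49 -0.1 ]
156 t [-6.81  0.06  0.38] a [ 0.05 30.49 -0.1 ]
153 t [-7.26  0.06  0.55] a [ 0.05 33.49 -0.1 ]
```

Request:
{"api": "play_rows", "payload": {
  "steps": [
    {"claw":0,"tx":-0.8,"ty":0,"tz":0,"ax":0,"ay":0,"az":0},
    {"claw":0,"tx":-1.3,"ty":0,"tz":0,"ax":0,"ay":0,"az":0},
    {"claw":0,"tx":-1.7,"ty":0,"tz":0,"ax":0,"ay":0.2,"az":0},
    {"claw":0,"tx":-2.09,"ty":0,"tz":-0.02,"ax":0,"ay":0.5,"az":0},
    {"claw":0,"tx":-2.56,"ty":0,"tz":-0.09,"ax":0,"ay":3.5,"az":0},
    {"claw":0,"tx":-3.04,"ty":0,"tz":-0.14,"ax":0,"ay":6.5,"az":0},
    {"claw":0,"tx":-3.52,"ty":0,"tz":-0.16,"ax":0,"ay":9.5,"az":0},
    {"claw":0,"tx":-4.0,"ty":0,"tz":-0.16,"ax":0,"ay":12.5,"az":0},
    {"claw":0,"tx":-4.48,"ty":0,"tz":-0.13,"ax":0,"ay":15.5,"az":0}
  ]
}}

```text
time: 22.08
eef_pos: [0.5229, -0.1818, 0.1882]
tcp_rot: [0.459, -0.537, 0.539, -0.458]
contact_force: [0.0, -1.7, 0.6]
opening: 0.001
```

Run:
```python
from h import *
commit(-4.48,0,-.13,0,15.5,0)
grab('wrist','wrist12')
for th in range(168,130,-3):
    p,x=arc(PA,th,.017,.187,-1); print(th,end=' '); row(p,x-360)
```

```text
t 22.0833 cmd [ 0.5226 -0.1813  0.1876] meas [ 0.5229 -0.1818  0.1882] F [ 0.0334 -1.6584  0.6124] q [-0.5169  0.0586  1.9182 -0.0022  1.1622 -0.3563] op 0.0010782055001919428
rot err deg [ 0.1457  0.1475 -0.2574] xdir -99.00508119059519
168 t [-0.47  0.06 -0.08] a [ 0.05  2.99 -0.1 ]
165 t [-0.95  0.06 -0.13] a [ 0.05  5.99 -0.1 ]
162 t [-1.42  0.06 -0.16] a [ 0.05  8.99 -0.09]
159 t [-1.9   0.06 -0.16] a [ 0.06 11.99 -0.09]
156 t [-2.38  0.06 -0.14] a [ 0.06 14.99 -0.09]
153 t [-2.86  0.06 -0.09] a [ 0.06 17.99 -0.09]
150 t [-3.33  0.06 -0.01] a [ 0.06 20.99 -0.09]
147 t [-3.8   0.06  0.08] a [ 0.07 23.99 -0.09]
144 t [-4.27  0.06  0.21] a [ 0.07 26.99 -0.09]
141 t [-4.72  0.06  0.35] a [ 0.07 29.99 -0.08]
138 t [-5.17  0.06  0.52] a [ 0.07 32.99 -0.08]
135 t [-5.61  0.06  0.72] a [ 0.07 35.99 -0.08]
132 t [-6.04  0.07  0.93] a [ 0.08 38.99 -0.08]
```

View pics/wrist12.png

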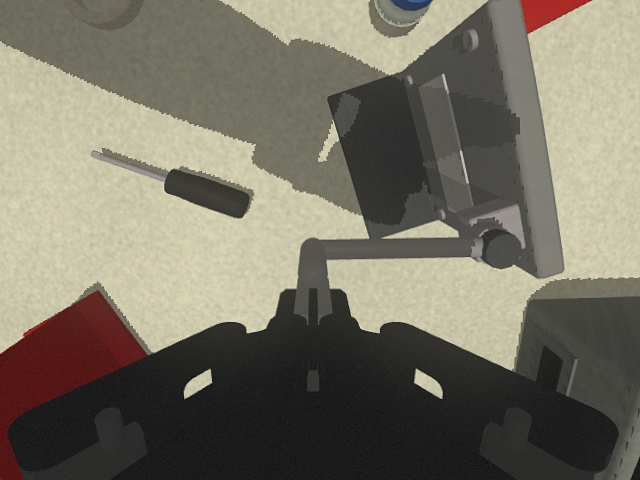

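Post is centred on the finger's −x face and the hook is moving. Continue along the arc.

Request:
{"api": "play_rows", "payload": {
  "steps": [
    {"claw":0,"tx":-0.47,"ty":0,"tz":-0.08,"ax":0,"ay":3,"az":0},
    {"claw":0,"tx":-0.95,"ty":0,"tz":-0.13,"ax":0,"ay":6,"az":0},
    {"claw":0,"tx":-1.42,"ty":0,"tz":-0.16,"ax":0,"ay":9,"az":0},
    {"claw":0,"tx":-1.9,"ty":0,"tz":-0.16,"ax":0,"ay":12,"az":0},
    {"claw":0,"tx":-2.38,"ty":0,"tz":-0.14,"ax":0,"ay":15,"az":0},
    {"claw":0,"tx":-2.86,"ty":0,"tz":-0.09,"ax":0,"ay":18,"az":0},
    {"claw":0,"tx":-3.33,"ty":0,"tz":-0.01,"ax":0,"ay":21,"az":0},
    {"claw":0,"tx":-3.8,"ty":0,"tz":0.08,"ax":0,"ay":24,"az":0},
    {"claw":0,"tx":-4.27,"ty":0,"tz":0.21,"ax":0,"ay":27,"az":0},
    {"claw":0,"tx":-4.72,"ty":0,"tz":0.35,"ax":0,"ay":30,"az":0},
    {"claw":0,"tx":-5.17,"ty":0,"tz":0.52,"ax":0,"ay":33,"az":0}
  ]
}}

```text
time: 23.05
eef_pos: [0.5356, -0.1311, 0.1879]
tcp_rot: [0.288, -0.646, 0.646, -0.287]
contact_force: [-2.0, -1.6, 1.8]
opening: -0.006
```

Run:
```python
from h import *
commit(-5.17,0,.52,0,33,0)
for th in [136,134,132,130,128,126,124,122,120,119,118,117,116,115]:
    p,x=arc(PA,th,.017,.187,-1); print(th,end=' '); row(p,x-360)
```

```text
t 23.05 cmd [ 0.5358 -0.131   0.1876] meas [ 0.5356 -0.1311  0.1879] F [-2.0142 -1.5513  1.7719] q [-0.4233  0.0556  1.922  -0.0017  1.1643  0.3118] op -0.006474232185363899
rot err deg [ 0.1021  0.0725 -0.1506] xdir -132.00508812651037
136 t [-0.32  0.06 -0.05] a [ 0.09  1.99 -0.06]
134 t [-0.64  0.07 -0.09] a [ 0.09  3.99 -0.05]
132 t [-0.95  0.07 -0.13] a [ 0.09  5.99 -0.05]
130 t [-1.27  0.07 -0.15] a [ 0.1   7.99 -0.05]
128 t [-1.59  0.07 -0.16] a [ 0.1   9.99 -0.05]
126 t [-1.91  0.07 -0.16] a [ 0.1  11.99 -0.05]
124 t [-2.23  0.07 -0.14] a [ 0.1  13.99 -0.05]
122 t [-2.55  0.07 -0.12] a [ 0.1  15.99 -0.04]
120 t [-2.87  0.07 -0.08] a [ 0.1  17.99 -0.04]
119 t [-3.03  0.07 -0.06] a [ 0.1  18.99 -0.04]
118 t [-3.18  0.07 -0.04] a [ 0.1  19.99 -0.04]
117 t [-3.34  0.07 -0.01] a [ 0.1  20.99 -0.04]
116 t [-3.5   0.07  0.02] a [ 0.1  21.99 -0.04]
115 t [-3.65  0.07  0.05] a [ 0.1  22.99 -0.04]
```

Request:
{"api": "play_rows", "payload": {
  "steps": [
    {"claw":0,"tx":-0.32,"ty":0,"tz":-0.05,"ax":0,"ay":2,"az":0},
    {"claw":0,"tx":-0.64,"ty":0,"tz":-0.09,"ax":0,"ay":4,"az":0},
    {"claw":0,"tx":-0.95,"ty":0,"tz":-0.13,"ax":0,"ay":6,"az":0},
    {"claw":0,"tx":-1.27,"ty":0,"tz":-0.15,"ax":0,"ay":8,"az":0},
    {"claw":0,"tx":-1.59,"ty":0,"tz":-0.16,"ax":0,"ay":10,"az":0},
    {"claw":0,"tx":-1.91,"ty":0,"tz":-0.16,"ax":0,"ay":12,"az":0},
    {"claw":0,"tx":-2.23,"ty":0,"tz":-0.14,"ax":0,"ay":14,"az":0},
    {"claw":0,"tx":-2.55,"ty":0,"tz":-0.12,"ax":0,"ay":16,"az":0},
    {"claw":0,"tx":-2.87,"ty":0,"tz":-0.08,"ax":0,"ay":18,"az":0},
    {"claw":0,"tx":-3.03,"ty":0,"tz":-0.06,"ax":0,"ay":19,"az":0},
    {"claw":0,"tx":-3.18,"ty":0,"tz":-0.04,"ax":0,"ay":20,"az":0},
    {"claw":0,"tx":-3.34,"ty":0,"tz":-0.01,"ax":0,"ay":21,"az":0}
  ]
}}

```text
time: 24.05
eef_pos: [0.558, -0.1059, 0.1875]
tcp_rot: [-0.165, 0.688, -0.688, 0.165]
contact_force: [-2.8, -0.3, 1.8]
opening: -0.002
```

Run:
```python
from h import *
commit(-3.34,0,-.01,0,21,0)
grab('wrist','wrist13')
for th in np.arange(116,86,-1):
    p,x=arc(PA,th,.017,.187,-1); print(th,end=' '); row(p,x-360)
```

```text
t 24.05 cmd [ 0.5581 -0.1061  0.1877] meas [ 0.558  -0.1059  0.1875] F [-2.8479 -0.3416  1.7828] q [-0.366   0.0928  1.8832 -0.0003  1.1662  0.7343] op -0.0016696261566791712
rot err deg [ 0.0889  0.034  -0.0547] xdir -153.00506152962052
116 t [-0.16  0.07 -0.03] a [ 0.11  0.99 -0.02]
115 t [-0.32  0.07 -0.05] a [ 0.11  1.99 -0.02]
114 t [-0.47  0.07 -0.08] a [ 0.11  2.99 -0.02]
113 t [-0.63  0.07 -0.1 ] a [ 0.11  3.99 -0.02]
112 t [-0.79  0.07 -0.11] a [ 0.11  4.99 -0.02]
111 t [-0.95  0.07 -0.13] a [ 0.11  5.99 -0.02]
110 t [-1.11  0.07 -0.14] a [ 0.11  6.99 -0.01]
109 t [-1.27  0.07 -0.15] a [ 0.11  7.99 -0.01]
108 t [-1.43  0.07 -0.16] a [ 0.11  8.99 -0.01]
107 t [-1.59  0.07 -0.16] a [ 0.11  9.99 -0.01]
106 t [-1.75  0.07 -0.16] a [ 0.11 10.99 -0.01]
105 t [-1.91  0.07 -0.16] a [ 0.11 11.99 -0.01]
104 t [-2.07  0.07 -0.15] a [ 0.11 12.99 -0.01]
103 t [-2.23  0.07 -0.14] a [ 0.11 13.99 -0.01]
102 t [-2.39  0.07 -0.13] a [ 0.11 14.99 -0.01]
101 t [-2.55  0.07 -0.12] a [ 0.11 15.99 -0.01]
100 t [-2.71  0.07 -0.1 ] a [ 0.11 16.99 -0.  ]
99 t [-2.87  0.07 -0.09] a [ 0.11 17.99 -0.  ]
98 t [-3.02  0.07 -0.06] a [ 0.11 18.99 -0.  ]
97 t [-3.18  0.07 -0.04] a [ 0.11 19.99 -0.  ]
96 t [-3.34  0.07 -0.01] a [ 0.11 20.99 -0.  ]
95 t [-3.5   0.07  0.02] a [ 0.11 21.99 -0.  ]
94 t [-3.65  0.07  0.05] a [ 0.11 22.99  0.  ]
93 t [-3.81  0.07  0.09] a [ 0.11 23.99  0.  ]
92 t [-3.96  0.07  0.12] a [ 0.11 24.99  0.  ]
91 t [-4.12  0.07  0.16] a [ 0.11 25.99  0.  ]
90 t [-4.27  0.07  0.21] a [ 0.11 26.99  0.  ]
89 t [-4.43  0.07  0.25] a [ 0.11 27.99  0.01]
88 t [-4.58  0.07  0.3 ] a [ 0.11 28.99  0.01]
87 t [-4.73  0.07  0.35] a [ 0.11 29.99  0.01]
```

View pics/wrist13.png

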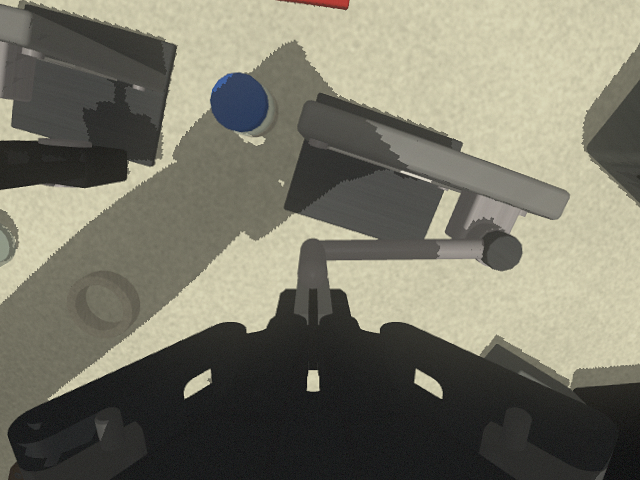

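Request:
{"api": "play_rows", "payload": {
  "steps": [
    {"claw":0,"tx":-0.16,"ty":0,"tz":-0.03,"ax":0,"ay":1,"az":0},
    {"claw":0,"tx":-0.32,"ty":0,"tz":-0.05,"ax":0,"ay":2,"az":0},
    {"claw":0,"tx":-0.47,"ty":0,"tz":-0.08,"ax":0,"ay":3,"az":0},
    {"claw":0,"tx":-0.63,"ty":0,"tz":-0.1,"ax":0,"ay":4,"az":0},
    {"claw":0,"tx":-0.79,"ty":0,"tz":-0.11,"ax":0,"ay":5,"az":0}
  ]
}}

```text
time: 24.52
eef_pos: [0.5648, -0.1012, 0.1872]
tcp_rot: [-0.134, 0.694, -0.694, 0.134]
contact_force: [-2.7, -1.2, 2.6]
opening: -0.001
```

Request:
{"api": "play_rows", "payload": {
  "steps": [
    {"claw":0,"tx":-0.16,"ty":0,"tz":-0.03,"ax":0,"ay":1,"az":0},
    {"claw":0,"tx":-0.32,"ty":0,"tz":-0.05,"ax":0,"ay":2,"az":0},
    {"claw":0,"tx":-0.47,"ty":0,"tz":-0.08,"ax":0,"ay":3,"az":0}
  ]
}}

```text
time: 24.77
eef_pos: [0.5689, -0.0987, 0.1872]
tcp_rot: [-0.116, 0.698, -0.697, 0.116]
contact_force: [-3.0, -0.4, 1.5]
opening: 0.001
```

Request:
{"api": "play_rows", "payload": {
  "steps": [
    {"claw":0,"tx":-0.16,"ty":0,"tz":-0.03,"ax":0,"ay":1,"az":0},
    {"claw":0,"tx":-0.32,"ty":0,"tz":-0.05,"ax":0,"ay":2,"az":0},
    {"claw":0,"tx":-0.47,"ty":0,"tz":-0.08,"ax":0,"ay":3,"az":0}
  ]
}}

```text
time: 25.02
eef_pos: [0.5731, -0.0964, 0.1872]
tcp_rot: [-0.098, 0.7, -0.7, 0.098]
contact_force: [-3.0, 0.4, 1.8]
opening: -0.003
```

Request:
{"api": "play_rows", "payload": {
  "steps": [
    {"claw":0,"tx":-0.16,"ty":0,"tz":-0.03,"ax":0,"ay":1,"az":0},
    {"claw":0,"tx":-0.32,"ty":0,"tz":-0.05,"ax":0,"ay":2,"az":0}
  ]
}}

```text
time: 25.18
eef_pos: [0.576, -0.0951, 0.1872]
tcp_rot: [-0.086, 0.702, -0.702, 0.085]
contact_force: [-1.9, 0.5, 2.0]
opening: -0.002
```

Run:
```python
from h import *
commit(-.79,0,-.11,0,5,0)
commit(-.47,0,-.08,0,3,0)
commit(-.47,0,-.08,0,3,0)
commit(-.32,0,-.05,0,2,0)
for th in np.arange(103,86,-1):
    p,x=arc(PA,th,.017,.187,-1); print(th,end=' '); row(p,x-360)
```

```text
t 25.1833 cmd [ 0.5646 -0.1016  0.1877] meas [ 0.576  -0.0951  0.1872] F [-1.9218  0.497   2.0083] q [-0.3373  0.1277  1.8456  0.0002  1.1685  0.9909] op -0.0024753546232505023
rot err deg [ 0.0918  8.1002 -0.0075] xdir -158.00505305427706
t 25.1833 cmd [ 0.5687 -0.0991  0.1877] meas [ 0.576  -0.0951  0.1872] F [-1.9218  0.497   2.0083] q [-0.3373  0.1277  1.8456  0.0002  1.1685  0.9909] op -0.0024753546232505023
rot err deg [ 0.092   5.1002 -0.0051] xdir -161.0050477953852
t 25.1833 cmd [ 0.5729 -0.0968  0.1877] meas [ 0.576  -0.0951  0.1872] F [-1.9218  0.497   2.0083] q [-0.3373  0.1277  1.8456  0.0002  1.1685  0.9909] op -0.0024753546232505023
rot err deg [ 0.092   2.1002 -0.0027] xdir -164.00504247639594
t 25.1833 cmd [ 0.5758 -0.0954  0.1877] meas [ 0.576  -0.0951  0.1872] F [-1.9218  0.497   2.0083] q [-0.3373  0.1277  1.8456  0.0002  1.1685  0.9909] op -0.0024753546232505023
rot err deg [ 0.0921  0.1002 -0.0011] xdir -166.005038925786
103 t [-0.16  0.07 -0.03] a [0.11 0.99 0.  ]
102 t [-0.32  0.07 -0.06] a [0.11 1.99 0.01]
101 t [-0.48  0.07 -0.08] a [0.11 2.99 0.01]
100 t [-0.64  0.07 -0.1 ] a [0.11 3.99 0.01]
99 t [-0.79  0.07 -0.12] a [0.11 4.99 0.01]
98 t [-0.95  0.07 -0.13] a [0.11 5.99 0.01]
97 t [-1.11  0.07 -0.14] a [0.11 6.99 0.01]
96 t [-1.27  0.07 -0.15] a [0.11 7.99 0.01]
95 t [-1.43  0.07 -0.16] a [0.11 8.99 0.01]
94 t [-1.59  0.07 -0.16] a [0.11 9.99 0.01]
93 t [-1.75  0.07 -0.16] a [ 0.11 10.99  0.01]
92 t [-1.91  0.07 -0.16] a [ 0.11 11.99  0.01]
91 t [-2.07  0.07 -0.15] a [ 0.11 12.99  0.02]
90 t [-2.23  0.07 -0.15] a [ 0.11 13.99  0.02]
89 t [-2.39  0.07 -0.14] a [ 0.11 14.99  0.02]
88 t [-2.55  0.07 -0.12] a [ 0.11 15.99  0.02]
87 t [-2.71  0.07 -0.11] a [ 0.11 16.99  0.02]
```

Now at θ≈104°, moving in finer steps.

Request:
{"api": "play_rows", "payload": {
  "steps": [
    {"claw":0,"tx":-0.08,"ty":0,"tz":-0.02,"ax":0,"ay":0.5,"az":0},
    {"claw":0,"tx":-0.16,"ty":0,"tz":-0.03,"ax":0,"ay":1,"az":0},
    {"claw":0,"tx":-0.24,"ty":0,"tz":-0.04,"ax":0,"ay":1.5,"az":0},
    {"claw":0,"tx":-0.32,"ty":0,"tz":-0.06,"ax":0,"ay":2,"az":0}
  ]
}}

```text
time: 25.52
eef_pos: [0.5789, -0.0938, 0.1872]
tcp_rot: [-0.074, 0.703, -0.703, 0.074]
contact_force: [-1.7, 0.5, 2.3]
opening: -0.001
```

Request:
{"api": "play_rows", "payload": {
  "steps": [
    {"claw":0,"tx":-0.08,"ty":0,"tz":-0.02,"ax":0,"ay":0.5,"az":0},
    {"claw":0,"tx":-0.16,"ty":0,"tz":-0.03,"ax":0,"ay":1,"az":0},
    {"claw":0,"tx":-0.24,"ty":0,"tz":-0.04,"ax":0,"ay":1.5,"az":0}
  ]
}}

```text
time: 25.77
eef_pos: [0.5812, -0.0929, 0.1872]
tcp_rot: [-0.064, 0.704, -0.704, 0.064]
contact_force: [-3.5, 0.1, 1.4]
opening: 0.003
```

Request:
{"api": "play_rows", "payload": {
  "steps": [
    {"claw":0,"tx":-0.08,"ty":0,"tz":-0.02,"ax":0,"ay":0.5,"az":0},
    {"claw":0,"tx":-0.16,"ty":0,"tz":-0.03,"ax":0,"ay":1,"az":0}
  ]
}}

```text
time: 25.93
eef_pos: [0.5827, -0.0923, 0.1872]
tcp_rot: [-0.058, 0.705, -0.705, 0.058]
contact_force: [-2.5, 0.5, 1.1]
opening: -0.003
```

θ≈99.5°, no stop yet.

Request:
{"api": "play_rows", "payload": {
  "steps": [
    {"claw":0,"tx":-0.08,"ty":0,"tz":-0.02,"ax":0,"ay":0.5,"az":0},
    {"claw":0,"tx":-0.16,"ty":0,"tz":-0.03,"ax":0,"ay":1,"az":0}
  ]
}}

```text
time: 26.1
eef_pos: [0.5842, -0.0918, 0.1872]
tcp_rot: [-0.052, 0.705, -0.705, 0.052]
contact_force: [-2.9, 0.1, 1.6]
opening: -0.001
```

Request:
{"api": "play_rows", "payload": {
  "steps": [
    {"claw":0,"tx":-0.08,"ty":0,"tz":-0.02,"ax":0,"ay":0.5,"az":0},
    {"claw":0,"tx":-0.16,"ty":0,"tz":-0.03,"ax":0,"ay":1,"az":0}
  ]
}}

```text
time: 26.27
eef_pos: [0.5848, -0.0914, 0.1869]
tcp_rot: [-0.047, 0.706, -0.706, 0.045]
contact_force: [-7.5, -0.3, 1.9]
opening: 0.002
```

Request:
{"api": "play_rows", "payload": {
  "steps": [
    {"claw":0,"tx":-0.08,"ty":0,"tz":-0.02,"ax":0,"ay":0.5,"az":0},
    {"claw":0,"tx":-0.16,"ty":0,"tz":-0.03,"ax":0,"ay":1,"az":0}
  ]
}}

```text
time: 26.43
eef_pos: [0.5853, -0.0909, 0.1866]
tcp_rot: [-0.042, 0.706, -0.706, 0.038]
contact_force: [-9.3, 0.4, 3.0]
opening: -0.0
```

Stop reached at about 9.8 N. Next, 1 mm more without turning.

Request:
{"api": "play_rows", "payload": {
  "steps": [
    {"claw":0,"tx":-0.06,"ty":0,"tz":0,"ax":0,"ay":0,"az":0},
    {"claw":0,"tx":-0.08,"ty":0,"tz":0,"ax":0,"ay":0,"az":0},
    {"claw":0,"tx":-0.08,"ty":0,"tz":0,"ax":0,"ay":0,"az":0}
  ]
}}

```text
time: 26.68
eef_pos: [0.5855, -0.0909, 0.1865]
tcp_rot: [-0.043, 0.706, -0.706, 0.037]
contact_force: [-11.8, -0.6, 3.6]
opening: 0.002
```

Request:
{"api": "play_rows", "payload": {
  "steps": [
    {"claw":0,"tx":0,"ty":0,"tz":0,"ax":0,"ay":0,"az":0},
    {"claw":0,"tx":0,"ty":0,"tz":0,"ax":0,"ay":0,"az":0},
    {"claw":0,"tx":0,"ty":0,"tz":0,"ax":0,"ay":0,"az":0},
    {"claw":0,"tx":0,"ty":0,"tz":0,"ax":0,"ay":0,"az":0},
    {"claw":0,"tx":0,"ty":0,"tz":0,"ax":0,"ay":0,"az":0},
    {"claw":0,"tx":0,"ty":0,"tz":0,"ax":0,"ay":0,"az":0},
    {"claw":0,"tx":0,"ty":0,"tz":0,"ax":0,"ay":0,"az":0}
  ]
}}

```text
time: 27.27
eef_pos: [0.5855, -0.0909, 0.1865]
tcp_rot: [-0.043, 0.706, -0.706, 0.037]
contact_force: [-9.8, -0.7, 4.4]
opening: 0.004
```

Request:
{"api": "play_rows", "payload": {
  "steps": [
    {"claw":0,"tx":0.5,"ty":0,"tz":0,"ax":0,"ay":0,"az":0},
    {"claw":0,"tx":2,"ty":0,"tz":0,"ax":0,"ay":0,"az":0},
    {"claw":0,"tx":3,"ty":0,"tz":0,"ax":0,"ay":0,"az":0},
    {"claw":0,"tx":3,"ty":-4,"tz":0,"ax":0,"ay":0,"az":0},
    {"claw":0,"tx":3,"ty":-8,"tz":0,"ax":0,"ay":0,"az":0},
    {"claw":0,"tx":3,"ty":-12,"tz":0,"ax":0,"ay":0,"az":0},
    {"claw":0,"tx":3,"ty":-12,"tz":0,"ax":0,"ay":0,"az":0},
    {"claw":0,"tx":3,"ty":-12,"tz":0,"ax":0,"ay":0,"az":0}
  ]
}}

```text
time: 27.93
eef_pos: [0.5602, -0.0947, 0.3116]
tcp_rot: [0.037, -0.705, 0.707, -0.043]
contact_force: [-1.2, 0.3, -0.4]
opening: -0.003
```

Run:
```python
from h import *
for n in ['wrist','scene','top']: grab(n,n+'14')
s=ctrl.get_state(); print(s['time'],s['eef_pos'],s['contact_force'])
a=cv2.imread('pics/scene14.png'); cv2.imwrite('pics/s14c.png',cv2.resize(a[140:380,200:480],None,fx=2.5,fy=2.5))
W=pts('wrist','wrist14').reshape(-1,3)
d=W[(W[:,2]>.2)&(W[:,2]<.215)&(np.hypot(W[:,0]-.602,W[:,1]+.09)<.02)]; print('tipa',len(d),d.mean(0) if len(d) else '')
if len(d):
    v=d.mean(0)[:2]-PA; n=np.array([np.cos(YA),np.sin(YA)]); m=np.array([-n[1],n[0]]); print('local',v@n,v@m)
T=pts('top','top14').reshape(480,640,3)
P=T[165:240,212:300].reshape(-1,3)
t=P[(P[:,2]>.196)&(P[:,2]<.216)&(P[:,0]<.5)]
if len(t):
    v=t.mean(0)[:2]-PB; n=np.array([np.cos(YB),np.sin(YB)]); m=np.array([-n[1],n[0]]); print('tipb',len(t),t.mean(0),'local',v@n,v@m)
t=P[(P[:,2]>.2)&(P[:,0]>.505)]; print('tab',len(t),t.mean(0) if len(t) else '',t.max(0) if len(t) else '')
```

```text
28.0833 [ 0.5577 -0.0939  0.3054] [ 0.4695  1.2465 -0.8418]
tipa 217 [ 0.6013 -0.0905  0.2064]
local 0.002382763574065387 0.0889820987745099
tipb 31 [0.4849 0.0574 0.2049] local -0.0895196049193232 -0.014811494068296993
tab 118 [0.527  0.0759 0.2213] [0.5377 0.0924 0.2304]
```

View pics/s14c.png

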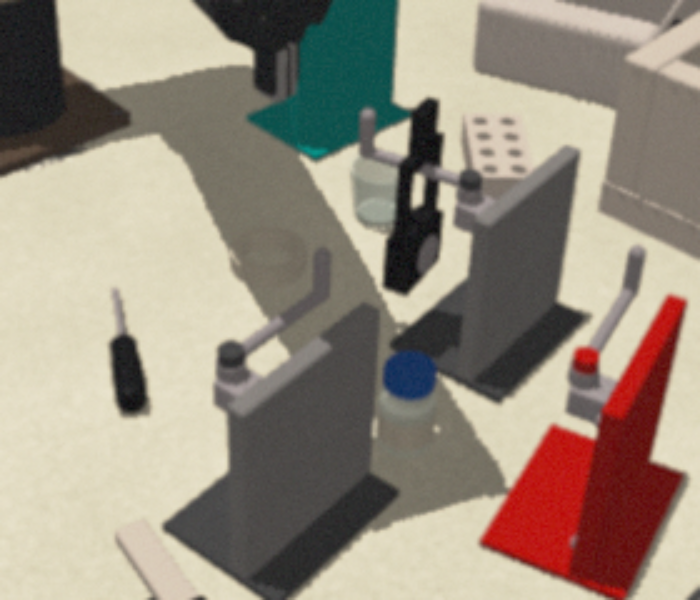

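View pics/top14.png

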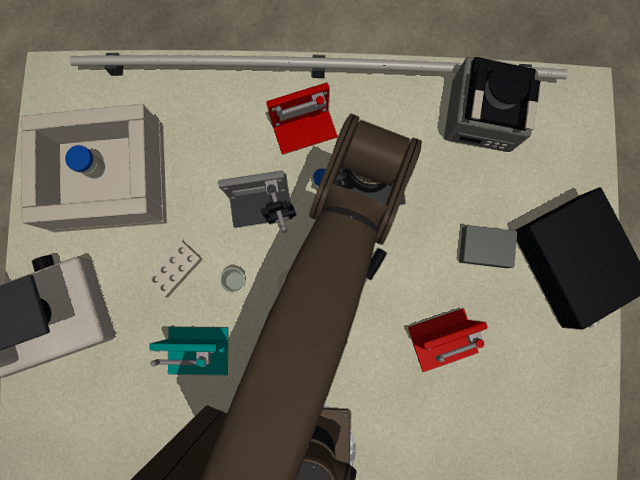

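```bash
python3 -c "
from plant import ctrl
print(ctrl.sign_off())"
```

```text
the job is handed in; nothing more can be done
None
```

The job is done and handed in at about 28 s of the 72 s allowed. `sign_off` gives no verdict, so the results below are my own measurements.

| Step | What I did | Last check |
|---|---|---|
| Open hook_b | Pushed it out with the closed fingertip, then held about 11–12 N on its open stop for about 0.8 s | Tip at panel_b x −90 mm, y −15 mm (limits: below −60 and within ±26) |
| Move cassette | Lifted it 40 mm off hook_a and lowered it onto hook_b, peaking at about 4 N upward on the tool | Hanging upright, let go, about 43 mm from the pin, tab top at 225 mm (as it was on hook_a) |
| Fold hook_a | Pushed it flat, then held 10–12 N on its folded stop for about 0.9 s | Tip at panel_a x +2 mm, y +89 mm (limits: within ±26 and above 60) |

- **Forces:** The highest force I read on a hook was about 12.5 N. Readings were only taken at the end of each move and carry about 1 N of noise.
- **hook_b stop:** It lies about 10° past square, so its tip sits 15 mm off centre, within the allowed range.
- **Bench and gripper:** The bystanders look unmoved in the pictures, but I did not measure them. The driver, tape roll and bottle were partly hidden in the last top view. The gripper was left clear, about 10 cm above the hooks.
- **Checks:** None of my checks failed or disagreed.

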